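# Load the parts-drying tote and set its timer

## Task

Load the drying tote by size: put every brass bushing in the narrow compartment, every black platen knob in the middle one, and lift each yellow bracket up and off its hook and put it in the wide one. Once all the parts are in, turn the red timer knob clockwise until its white pointer meets the red dot, without touching the two black knobs beside it. Leave everything else on the counter where it is.

Things in the scene. Friction and masses are not known exactly. Their poses are not given: they have to be found in the camera images.
- tote: blue divided tote fixed on a grey plate (150 x 316 x 10 mm). Origin on the counter under its centre. Inner floor 14 mm, wall and divider tops 50 mm above the counter; walls 4 mm. Compartments in a row along y, each x -60 to +60 mm: narrow (72 mm), y -143 to -71; middle (90 mm), y -67 to +23; wide (116 mm), y +27 to +143 mm
- bushing1_center (a point): brass flanged bushing (small part): upright sleeve 20 mm diameter, 32 mm tall, with a flange of 28 mm diameter in its lowest 5 mm; this point is at its centre, 16 mm above its underside; z along its axis. Stands loose on the counter. May be absent (None)
- bushing2_center (a point): brass flanged bushing (small part): upright sleeve 20 mm diameter, 32 mm tall, with a flange of 28 mm diameter in its lowest 5 mm; this point is at its centre, 16 mm above its underside; z along its axis. Stands loose on the counter. May be absent (None)
- bushing3_center (a point): brass flanged bushing (small part): upright sleeve 20 mm diameter, 32 mm tall, with a flange of 28 mm diameter in its lowest 5 mm; this point is at its centre, 16 mm above its underside; z along its axis. Stands loose on the counter. May be absent (None)
- platen_knob1_center (a point): black bakelite platen knob (medium part): upright cylinder 36 mm diameter, 34 mm tall; this point is at its centre, 17 mm above its underside; z along its axis. Stands loose on the counter. May be absent (None)
- platen_knob2_center (a point): black bakelite platen knob (medium part): upright cylinder 36 mm diameter, 34 mm tall; this point is at its centre, 17 mm above its underside; z along its axis. Stands loose on the counter. May be absent (None)
- bracket1_center (a point): yellow enamelled footed bracket (large part), 84 mm tall, about 120 g, hung on a rack hook; point at its centre. z up along it, x through the plate (8 mm thick), y across. Bottom: foot 36 (x) x 44 (y) x 6 mm, then web 36 mm wide; window 20 mm wide, from 20 mm below to 8 mm above this point, between 8 mm side bars; solid grip tab 26 mm wide from 8 to 42 mm above it. The hook passes through the window. May be absent (None)
- bracket2_center (a point): yellow enamelled footed bracket (large part), 84 mm tall, about 120 g, hung on a rack hook; point at its centre. z up along it, x through the plate (8 mm thick), y across. Bottom: foot 36 (x) x 44 (y) x 6 mm, then web 36 mm wide; window 20 mm wide, from 20 mm below to 8 mm above this point, between 8 mm side bars; solid grip tab 26 mm wide from 8 to 42 mm above it. The hook passes through the window. May be absent (None)
- rack: fixed rack, origin on the counter under the front face of its rail (182 mm long in y, top 130 mm up). Two flat hooks at y -55 and +55 mm point to its -x: 8 mm wide, 6 mm thick, top 130 mm up, 48 mm long, the last 4 mm turned up 9 mm. Brackets hang 24 mm in front of the rail, their x along the rack's: lift 15 mm (22 mm free), then draw along the rack's -x by 50 mm
- panel: fixed grey control box of the drying plate, 85 (x) x 200 (y) x 30 mm; origin under its centre; three rotary knobs 58 mm apart in a row along y stand on it, in any order
- timer_knob (a joint): the red timer knob: 0 = white pointer towards the control box's +x side (away from the robot), grows clockwise seen from above, in rad; a quarter turn (1.57) brings the pointer to the red dot on its dial, on the box's -y side. Stays where left, turning friction 0.03 N m, stops at 0 and 2.6
- timer_knob_grip (a point): centre of the red knob's grip bar, on its turning axis, 51 mm above the counter: bar 34 mm long (along this frame's x; the white pointer on its top marks its +x end), 11 mm wide (y), from 9 mm below to 9 mm above this point, on a disc of 36 mm diameter
- fan_knob_grip (a point): centre of the grip bar of a black neighbour knob, same shape and size as the red one; must not be touched
- lamp_knob_grip (a point): centre of the grip bar of a black neighbour knob, same shape and size as the red one; must not be touched
- escapement_wheel: brass escapement wheel lying flat, 58 mm diameter, 10 mm high; origin at its underside's centre; a bystander to leave alone
- loupe: silvery watchmaker's eye loupe, 36 mm diameter, 28 mm high; origin at its underside's centre; a bystander to leave alone
- oil_bottle: amber oil bottle, 40 mm diameter, 90 mm high; origin at its underside's centre; a bystander to leave alone
- screw_jar: glass jar of 60 mm diameter, 70 mm high; origin at its underside's centre; a bystander to leave alone
- fan_knob: the same neighbour knob's body, origin on its axis 33 mm above the counter
- lamp_knob: the same neighbour knob's body, origin on its axis 33 mm above the counter
Mind the look-alikes: they are no part of the job. Leave any blue look-alike of the part that bears bushing3_center alone.

How it is judged:
On the way, in this order (a step that is already met when the one before it is completed fails the run):
1. all the parts present are in their own compartments (x of bushing1_center in the frame of tote between -0.06 and 0.06 m and y of bushing1_center in the frame of tote between -0.143 and -0.071 m and z of each of bushing1_center, bushing2_center, bushing3_center, platen_knob1_center, platen_knob2_center in the frame of tote below 0.055 m and x of bushing2_center in the frame of tote between -0.06 and 0.06 m and y of bushing2_center in the frame of tote between -0.143 and -0.071 m and x of bushing3_center in the frame of tote between -0.06 and 0.06 m and y of bushing3_center in the frame of tote between -0.143 and -0.071 m and x of platen_knob1_center in the frame of tote between -0.06 and 0.06 m and y of platen_knob1_center in the frame of tote between -0.067 and 0.023 m and x of platen_knob2_center in the frame of tote between -0.06 and 0.06 m and y of platen_knob2_center in the frame of tote between -0.067 and 0.023 m and x of bracket1_center in the frame of tote between -0.06 and 0.06 m and y of bracket1_center in the frame of tote between 0.027 and 0.143 m and z of each of bracket1_center, bracket2_center in the frame of tote below 0.072 m and x of bracket2_center in the frame of tote between -0.06 and 0.06 m and y of bracket2_center in the frame of tote between 0.027 and 0.143 m), for 0.2 s.
2. after that, the red knob's pointer is on the red dot (value of joint timer_knob between 1.42 and 1.72 rad), for 0.2 s.
At the end, for the whole second after the job is handed in: each bushing, platen knob and bracket present lies at rest (slower than 0.03 m/s) inside its own compartment: its centre between that compartment's walls and no higher than 55 mm (brackets 72 mm) above the counter; the red knob at 1.57 rad within 0.15 rad (all of step 1 and all of step 2 and linear speed of each of bushing1, bushing2, bushing3, platen_knob1, platen_knob2, bracket1, bracket2 below 0.03 m/s); the robot touches nothing.
It fails at once if a black neighbour knob touched by the robot (over 1 N) (contact force between any of the fingers, the arm and fan_knob above 1 N or contact force between any of the fingers, the arm and lamp_knob above 1 N).
It fails at once if a bystander (wheel, loupe, bottle, jar) moved more than 40 mm (distance of any of escapement_wheel, loupe, oil_bottle, screw_jar from where it was at the start of the episode above 0.04 m).
Of bushing1, bushing2, bushing3, platen_knob1, platen_knob2 only 4 to 5 are there at a start; the rules pass over those that are not, and their reading is None.
Of bracket1, bracket2 only 1 to 2 are there at a start; the rules pass over those that are not, and their reading is None.
At some moment in a run one of bushing1, bushing2, bushing3, platen_knob1, platen_knob2 may be knocked a few centimetres aside while the robot is not near it.
Once in a run the grip may slacken for a moment while it holds something.
It also fails if it takes over 210 s, if anything falls off the work surface, if the arm or the gripper's body presses on something with over 40 N, if the wrist force passes 120 N, or if a joint passes its speed limit or range.

## Robot

A 6-joint arm with a two-finger parallel gripper is mounted at the origin on the work surface. World frame = base frame: x ahead of the robot, y to its left, z up, the work surface at z = 0. Lengths are in m, angles in rad, forces in N, time in s.
With the tool pointing down it reaches from about 0.3 to 0.875 m from the base axis. Payload 6.4 kg.
Tool frame: the origin (TCP) lies on the centre line of the jaws, within the pads' length; the fingertips stand 11 mm ahead of it and the grasp point (between the pads) lies 8 mm behind it; x points along the fingers, y is the direction in which the jaws open and shut, and the axes are right-handed (so a half turn about x gives the same grasp; the last joint's range is limited). The gripper opens to 85 mm and grips with 20 to 120 N. Pads are 22 mm wide; open, the fingers measure 114 mm over their backs; the gripper's body (76 mm by 85 mm) begins 54 mm behind the grasp point. The pads swing forward as they close: fully open they stand 13 mm farther back than shut.
Start: joints at [-1.346, 0.181, 1.607, -0, 1.354, -0.206], TCP at [0.24, -0.522, 0.242] pointing down, gripper open.
Joint ranges: [-2.99, 2.99], [-0.89, 2.07], [0.3, 2.58], [-1.14, 4.28], [0, 2.63], [-3.12, 3.12]. Speed limits (rad/s): [2.57, 2.57, 3.01, 3.14, 3.14, 3.14].

## Interface

Orientations are given as a unit quaternion [w, x, y, z].
In Python, from bench import ctrl, camera, hand_in gives the robot as it stands. The module is installed in compiled form; this text tells all that it offers.
- The arm moves only by the tool drive_tool, never from a script. Its argument "increments" is a list of rows, each a list of 7 numbers: the shift along the tool's x, y, z in m, then the turn, a rotation vector about the tool's x, y, z in degrees, then the gripper's target within -1 to 1 (fully open at 1, half-way at 0, shut at -1). In form: [[dx, dy, dz, rx, ry, rz, claw], ...]. A call has 1 to 10 rows; each row shifts and turns the commanded pose from where the row before left it, along the tool's axes as they then stand; what a row does not reach is not made up. A row lasts 1/8 s, in which the tool goes at most 62.5 mm and 10.7 degrees, less where a joint would pass 70% of its speed; a pose out of reach is approached as far as the arm can. A call is refused whole if a number of a shift passes 0.0625 or a number of a turn 10.7, either way. A call with a gripper value outside its range is refused whole. The fingers move at their own pace and stop on an object; the grip force is fixed at half the most. Time passes only in rows, so rows that do not move let the fingers close. It gives the time, the measured TCP pose, the force and the opening at its end, in the units of the state.
- ctrl.get_obs(): the state, without advancing time (a new reading comes with each control period).
- camera(name): name is "scene" or "top" or "wrist"; returns a dict with "img" (420x560x3 uint8, red, green, blue), "depth" (420x560 float32, m along the optical axis (not along the pixel's ray), 0 where there is no reading), "fx", "fy", "cx", "cy" (pixels), "world_from_camera" (4x4, takes a point from camera to world coordinates); the wrist camera has in their place "hand_eye" (4x4, takes a point from camera to tool coordinates, whose origin is the TCP and whose axes are the tool frame's). Camera axes: x right, y down, z forward; pixel columns grow to the right and rows downward; lengths in m; the calibration is good to about 2 mm. A picture is of the moment at which its call begins: read the wrist's pose just before it.
- hand_in(): hands the job in, once; it reports no verdict.
The state is a dict: "time_s": time; "q": joint angles; "dq": joint speeds; "joint_efforts": joint torques, N m; "eef_pos": TCP position; "eef_rot": TCP orientation; "wrist_force": force on the tool from outside, world axes, zero at the start; "torque": the same for the moment, N m; "opening": opening from 0.0 (shut) to 1.0 (fully open).
Only numpy, scipy, OpenCV 4.12 (cv2) and the standard library are available. Lean on these libraries where they do the work, as an engineer would, in place of code of your own. Each camera call takes 0.05 s, during which the arm holds its last target.

## Working session

There is one attempt and no reset: what is moved stays moved. The work goes in short steps, Python scripts to look and compute and a tool call to move; the robot and the scene stay as the last step left them, time stands still between calls to the robot, and variables do not carry over. Pictures are saved under pics/ and viewed, and the job is handed in when it is done.

Besides the shell and the picture viewer there is one more tool, called after "Request:" by a JSON object that holds its "fn" and its "kwargs", one argument or row to a line. drive_tool: Moves the arm, as the interface text tells. Its arguments: {"type":"object","properties":{"increments":{"type":"array","items":{"type":"array","items":{"type":"number"}}}},"required":["increments"]}

```bash
mkdir -p pics; ls; python3 - <<'E'
from bench import ctrl,camera
import cv2,numpy as np
o=ctrl.get_obs();print({k:np.round(v,3).tolist() for k,v in o.items()})
for n in("scene","top","wrist"):
    c=camera(n);cv2.imwrite(f"pics/{n}0.png",cv2.cvtColor(c["img"],cv2.COLOR_RGB2BGR))
    print(n,c["fx"],c["fy"],c["cx"],c["cy"],np.round(c.get("world_from_camera",c.get("hand_eye")),4).tolist())
E
```

```text
pics
{'time_s': 0.0, 'q': [-1.346, 0.182, 1.608, 0.0, 1.354, -0.206], 'dq': [-0.002, -0.0, 0.001, 0.002, -0.0, 0.002], 'joint_efforts': [-0.002, -44.488, -35.134, -0.0, 0.009, 0.0], 'eef_pos': [0.24, -0.522, 0.241], 'eef_rot': [-0.151, -0.691, -0.152, 0.691], 'wrist_force': [-0.001, -0.228, 0.039], 'torque': [-0.001, 0.012, 0.017], 'opening': 1.002}
scene 394.9333629708139 394.9333629708139 279.486136130981 210.1170820113621 [[0.7315, 0.3861, -0.562, 1.1532], [0.6818, -0.4253, 0.5952, -0.5692], [-0.0092, -0.8186, -0.5743, 0.6904], [0.0, 0.0, 0.0, 1.0]]
top 388.6842950734319 388.6842950734319 274.01780747422663 205.17251004039545 [[0.0176, -0.9977, 0.0656, 0.5292], [-0.9994, -0.0195, -0.0285, 0.0511], [0.0298, -0.065, -0.9974, 1.3264], [0.0, 0.0, 0.0, 1.0]]
wrist 296.3358284047464 296.3358284047464 283.0329859065052 202.39248184546045 [[0.0005, -0.3056, 0.9522, -0.132], [1.0, 0.0014, -0.0001, 0.0005], [-0.0013, 0.9522, 0.3056, -0.0767], [0.0, 0.0, 0.0, 1.0]]
```

View pics/top0.png

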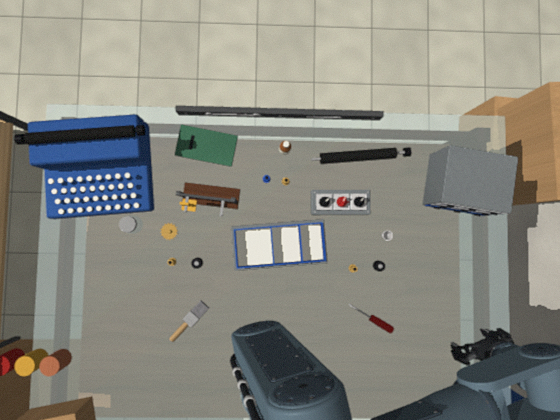

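View pics/scene0.png

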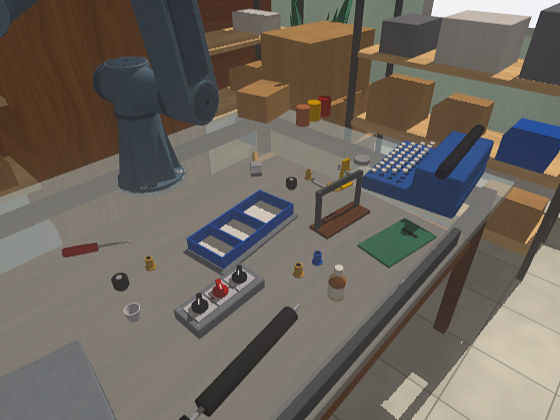

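View pics/wrist0.png

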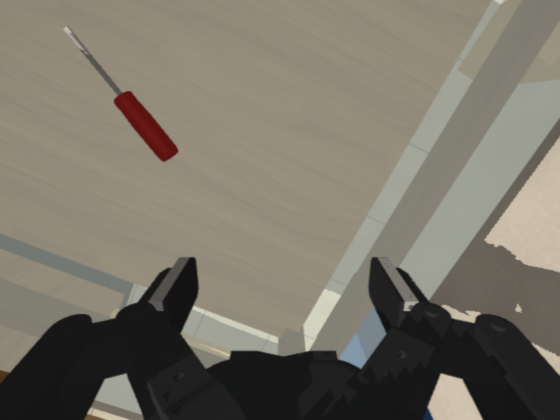

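Top view: bushings at about (171,262), (353,268) and (286,181), with a blue look-alike at (266,180). Platen knobs are at (197,263) and (379,265). One bracket hangs on the left hook at (188,205), the tote is at (280,245), and the panel is at (340,202) with the red knob in the middle. Next I'll measure these.

```bash
cat > h.py <<'E'
from bench import ctrl,camera
import cv2,numpy as np
from scipy.spatial.transform import Rotation as R
def pose():
    o=ctrl.get_obs();T=np.eye(4);q=o["eef_rot"];T[:3,:3]=R.from_quat([q[1],q[2],q[3],q[0]]).as_matrix();T[:3,3]=o["eef_pos"];return T
def shot(n,fn=None):
    T=pose();c=camera(n)
    c["W"]=c["world_from_camera"] if n!="wrist" else T@c["hand_eye"]
    if fn: cv2.imwrite("pics/"+fn,cv2.cvtColor(c["img"],cv2.COLOR_RGB2BGR))
    return c
def ray(c,u,v,z):
    d=c["W"][:3,:3]@np.array([(u-c["cx"])/c["fx"],(v-c["cy"])/c["fy"],1]);o=c["W"][:3,3]
    return o+d*(z-o[2])/d[2]
def proj(c,p):
    q=np.linalg.inv(c["W"])@np.append(p,1);return q[0]/q[2]*c["fx"]+c["cx"],q[1]/q[2]*c["fy"]+c["cy"]
def cloud(c):
    v,u=np.indices(c["depth"].shape);d=c["depth"]
    P=np.stack([(u-c["cx"])/c["fx"]*d,(v-c["cy"])/c["fy"]*d,d],-1)
    return P@c["W"][:3,:3].T+c["W"][:3,3]
def blobs(m,amin=5):
    n,l,s,ce=cv2.connectedComponentsWithStats(m.astype(np.uint8),connectivity=8)
    return [(s[i,4],ce[i],l==i) for i in range(1,n) if s[i,4]>=amin]
E
python3 - <<'E'
from h import *
c=shot("top");P=cloud(c);hsv=cv2.cvtColor(c["img"],cv2.COLOR_RGB2HSV)
cr=c["img"][130:290,110:410];cv2.imwrite("pics/topz.png",cv2.cvtColor(cv2.resize(cr,None,fx=2.6,fy=2.6,interpolation=cv2.INTER_CUBIC),cv2.COLOR_RGB2BGR))
H=P[...,2]
roi=np.zeros(H.shape,bool);roi[130:290,105:410]=1
for a,ce,m in blobs(roi&(H>0.008)&(c["depth"]>0)):
    q=P[m];z=np.percentile(q[:,2],[50,98]);t=q[q[:,2]>z[1]-.006]
    print(a,np.round(ce,1),"z",np.round(z,3),"xy top",np.round(t[:,:2].mean(0),3),"mid",np.round((q[:,:2].min(0)+q[:,:2].max(0))/2,3),"ext",np.round(np.ptp(q[:,:2],0),3),"hsv",np.median(hsv[m],0))
E
```

```text
3960 [128.1 172. ] z [0.052 0.161] xy top [0.816 0.483] mid [0.719 0.493] ext [0.289 0.156] hsv [109. 162. 133.]
764 [207.2 145.6] z [0.01  0.014] xy top [0.815 0.245] mid [0.809 0.245] ext [0.12  0.201] hsv [ 73.  99. 109.]
138 [285.3 147.4] z [0.061 0.092] xy top [ 0.809 -0.021] mid [ 0.808 -0.02 ] ext [0.037 0.038] hsv [ 16.   51.5 130.5]
9 [176.7 149.3] z [0.011 0.014] xy top [0.799 0.348] mid [0.799 0.348] ext [0.017 0.01 ] hsv [72. 97. 58.]
956 [360.9 155.4] z [0.034 0.041] xy top [ 0.79  -0.274] mid [ 0.79  -0.279] ext [0.06  0.334] hsv [40. 27. 33.]
10 [177.4 154.5] z [0.009 0.014] xy top [0.782 0.345] mid [0.782 0.346] ext [0.009 0.014] hsv [71.  69.5 62.5]
11 [213.3 159.1] z [0.009 0.012] xy top [0.769 0.223] mid [0.769 0.223] ext [0.02 0.01] hsv [ 73. 100. 112.]
8 [216.6 161.4] z [0.01  0.013] xy top [0.761 0.212] mid [0.763 0.21 ] ext [0.014 0.007] hsv [ 73.  98. 113.]
6 [208.2 160.3] z [0.011 0.013] xy top [0.764 0.24 ] mid [0.764 0.239] ext [0.004 0.011] hsv [ 72.  100.5 112. ]
34 [266.6 178.1] z [0.031 0.037] xy top [0.706 0.039] mid [0.706 0.042] ext [0.019 0.02 ] hsv
[... 573 characters left out ...]
 hsv [ 25.5  18.  165. ]
11 [168.5 231.2] z [0.011 0.014] xy top [0.521 0.365] mid [0.52  0.366] ext [0.01 0.01] hsv [ 20. 145. 190.]
55 [388.  235.8] z [0.024 0.031] xy top [ 0.521 -0.372] mid [ 0.52  -0.371] ext [0.03  0.034] hsv [ 18.   9. 171.]
38 [171.1 261.9] z [0.031 0.037] xy top [0.42  0.351] mid [0.42  0.351] ext [0.019 0.018] hsv [ 19.  138.5 133. ]
102 [197. 263.] z [0.033 0.038] xy top [0.418 0.264] mid [0.419 0.264] ext [0.033 0.033] hsv [60.  19.5 48. ]
109 [379.3 265.9] z [0.033 0.039] xy top [ 0.42  -0.342] mid [ 0.418 -0.342] ext [0.034 0.035] hsv [60. 19. 41.]
35 [354.  268.6] z [0.03  0.036] xy top [ 0.407 -0.259] mid [ 0.406 -0.257] ext [0.022 0.018] hsv [ 19. 134. 160.]
```

View pics/topz.png

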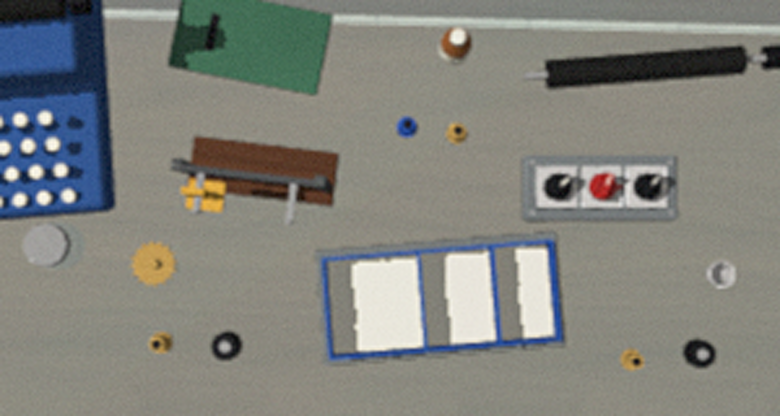

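```bash
python3 - <<'E'
from h import *
c=shot("top");P=cloud(c);hsv=cv2.cvtColor(c["img"],cv2.COLOR_RGB2HSV);H=P[...,2]
def rect(m,name):
    q=P[m][:,:2].astype(np.float32);r=cv2.minAreaRect(q);print(name,m.sum(),np.round(r[0],4),np.round(r[1],3),r[2])
g=lambda x0,x1,y0,y1:(P[...,0]>x0)&(P[...,0]<x1)&(P[...,1]>y0)&(P[...,1]<y1)
rect(g(.38,.6,-.2,.2)&(H>.043)&(H<.06),"tote rim")
rect(g(.38,.6,-.2,.2)&(H>.006)&(H<.06),"tote all")
m=g(.55,.7,-.33,-.09)&(H>.02)&(H<.07);rect(m,"panel")
m=g(.55,.75,.1,.36)&(H>.115);rect(m,"rack top")
for x,y,z,h in [(round(a[0],3),round(a[1],3),round(a[2],3),tuple(int(k) for k in b)) for a,b in list(zip(P[m],hsv[m]))[::6]]: print(x,y,z,h,end=";")
print()
yl=g(.5,.66,.2,.34)&(hsv[...,0]>18)&(hsv[...,0]<32)&(hsv[...,1]>150)&(H>.03)
rect(yl,"bracket")
q=P[yl];q=q[np.argsort(q[:,2])];print(np.round(q[::6],3).tolist())
red=g(.55,.7,-.33,-.09)&((hsv[...,0]<8)|(hsv[...,0]>172))&(hsv[...,1]>120)
for a,ce,mm in blobs(red,1): print(a,ce,np.round(ray(c,*ce,.06),4),np.round(ray(c,*ce,.033),4))
cr=c["img"][180:222,300:380];cv2.imwrite("pics/panelz.png",cv2.cvtColor(cv2.resize(cr,None,fx=9,fy=9,interpolation=cv2.INTER_CUBIC),cv2.COLOR_RGB2BGR))
E
```

```text
tote rim 438 [ 0.483  -0.0072] [0.128 0.294] 5.54069185256958
tote all 4193 [ 0.4905 -0.0005] [0.212 0.4  ] 1.098496913909912
panel 1490 [ 0.6112 -0.2013] [0.118 0.222] 1.1936514377593994
rack top 315 [0.6073 0.2309] [0.183 0.06 ] 83.78956604003906
0.646 0.316 0.131 (20, 9, 89);0.642 0.312 0.132 (120, 3, 84);0.64 0.313 0.128 (30, 3, 96);0.636 0.311 0.134 (150, 3, 87);0.637 0.294 0.132 (90, 6, 83);0.633 0.318 0.131 (20, 22, 106);0.634 0.301 0.124 (45, 7, 78);0.634 0.282 0.129 (120, 6, 86);0.635 0.264 0.128 (90, 3, 85);0.631 0.295 0.126 (99, 32, 55);0.631 0.276 0.127 (60, 3, 78);0.631 0.257 0.132 (75, 6, 89);0.632 0.239 0.131 (60, 3, 87);0.628 0.285 0.126 (150, 2, 162);0.628 0.26 0.129 (135, 8, 65);0.628 0.241 0.133 (68, 13, 81);0.629 0.224 0.127 (90, 9, 86);0.63 0.205 0.127 (0, 9, 89);0.626 0.246 0.122 (9, 32, 56);0.626 0.227 0.128 (0, 0, 74);0.626 0.208 0.128 (120, 12, 85);0.627 0.19 0.131 (105, 11, 90);0.628 0.147 0.127 (75, 6, 92);0.622 0.281 0.13 (17, 68, 149);0.623 0.205 0.129 (110, 11, 70);0.624 0.187 0.128 (105, 12, 85);0.624 0.168 0.131 (90, 6, 88);0.624 0.15 0.13 (120, 11, 94
[... 705 characters left out ...]
 0.125 (20, 10, 151);0.581 0.177 0.126 (23, 7, 156);0.574 0.175 0.14 (42, 10, 124);
bracket 121 [0.6066 0.2859] [0.043 0.033] 84.66657257080078
[[0.597, 0.284, 0.079], [0.6, 0.286, 0.083], [0.594, 0.277, 0.084], [0.596, 0.305, 0.084], [0.622, 0.277, 0.085], [0.599, 0.308, 0.085], [0.6, 0.28, 0.086], [0.616, 0.28, 0.086], [0.618, 0.302, 0.086], [0.59, 0.276, 0.087], [0.613, 0.276, 0.087], [0.616, 0.267, 0.088], [0.593, 0.269, 0.089], [0.602, 0.28, 0.101], [0.604, 0.301, 0.119], [0.6, 0.269, 0.129], [0.605, 0.273, 0.154], [0.601, 0.275, 0.161], [0.607, 0.295, 0.163], [0.607, 0.286, 0.165], [0.609, 0.291, 0.169]]
72 [341.48611111 201.41666667] [ 0.6291 -0.2066  0.06  ] [ 0.6313 -0.2121  0.033 ]
```

View pics/panelz.png

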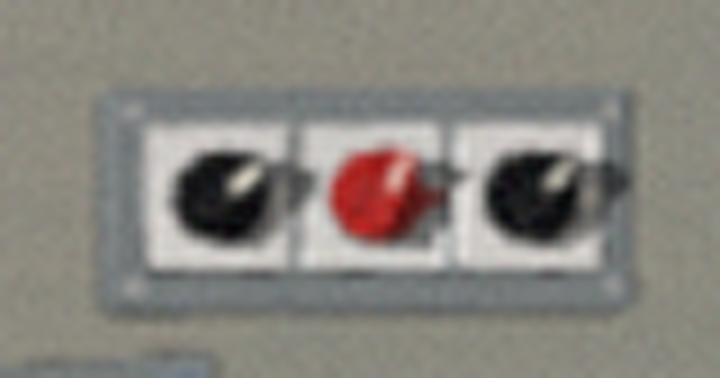

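```bash
cat >> h.py <<'E'
def go(x,y,z,jaw):
    """print tool-frame shift and turn to reach TCP (x,y,z) pointing down, jaw axis at angle jaw deg (mod 180)"""
    T=pose();best=None
    for a in (jaw,jaw+180):
        a=np.radians(a);yx=np.array([np.cos(a),np.sin(a),0]);xx=np.array([0,0,-1.]);M=np.column_stack([xx,yx,np.cross(xx,yx)])
        rv=np.degrees(R.from_matrix(T[:3,:3].T@M).as_rotvec())
        if best is None or np.linalg.norm(rv)<np.linalg.norm(best[0]): best=(rv,M)
    d=np.array([x,y,z])-T[:3,3]
    print("q",np.round(ctrl.get_obs()["q"],2),"open",round(ctrl.get_obs()["opening"],3),"pos",np.round(T[:3,3],4),"turn now",np.round(best[0],2),"shift in CURRENT axes mm",np.round(T[:3,:3].T@d*1e3,1),"shift in FINAL axes mm",np.round(best[1].T@d*1e3,1))
E
python3 - <<'E'
from h import *
T=pose();print(np.round(T,3))
go(.407,-.259,.15,5.5)
E
```

```text
[[-0.     0.418 -0.909  0.24 ]
 [ 0.001 -0.909 -0.418 -0.522]
 [-1.    -0.001 -0.     0.242]
 [ 0.     0.     0.     1.   ]]
q [-1.35  0.18  1.61  0.    1.35 -0.21] open 0.998 pos [ 0.2401 -0.5222  0.2419] turn now [-7.082e+01 -4.000e-02  3.000e-02] shift in CURRENT axes mm [  92.1 -169.4 -261.6] shift in FINAL axes mm [  91.9  191.4 -246. ]
```

Request:
{"fn": "drive_tool", "kwargs": {
  "increments": [
    [0,0,0,-10.1,0,0,1],
    [0,0,0,-10.1,0,0,1],
    [0,0,0,-10.1,0,0,1],
    [0,0,0,-10.1,0,0,1],
    [0,0,0,-10.1,0,0,1],
    [0,0,0,-10.1,0,0,1],
    [0,0,0,-10.2,0,0,1]
  ]
}}

```text
time_s: 1.12
eef_pos: [0.2401, -0.5224, 0.2421]
eef_rot: [0.525, 0.474, 0.525, -0.474]
wrist_force: [0.4, 0.9, 0.0]
opening: 0.998
```

Request:
{"fn": "drive_tool", "kwargs": {
  "increments": [
    [0,0.032,-0.041,0,0,0,1],
    [0,0.032,-0.041,0,0,0,1],
    [0,0.032,-0.041,0,0,0,1],
    [0,0.032,-0.041,0,0,0,1],
    [0,0.032,-0.041,0,0,0,1],
    [0,0.031,-0.041,0,0,0,1],
    [0.03,0,0,0,0,0,1],
    [0.03,0,0,0,0,0,1],
    [0.03,0,0,0,0,0,1],
    [0,0,0,0,0,0,1]
  ]
}}

```text
time_s: 2.38
eef_pos: [0.4054, -0.2578, 0.1502]
eef_rot: [0.521, 0.476, 0.525, -0.475]
wrist_force: [-0.8, 0.3, 0.1]
opening: 0.994
```

```bash
python3 - <<'E'
from h import *
c=shot("wrist","w1.png");go(.407,-.259,.15,5.5)
print(proj(c,(.407,-.259,.032)))
E
```

```text
q [-0.81  0.08  1.92  0.    1.15 -0.91] open 0.996 pos [ 0.4063 -0.2589  0.1519] turn now [-0.02 -0.1   0.08] shift in CURRENT axes mm [1.9 0.7 0.2] shift in FINAL axes mm [1.9 0.7 0.2]
(np.float64(286.5701838889434), np.float64(201.2149740561144))
```

View pics/w1.png

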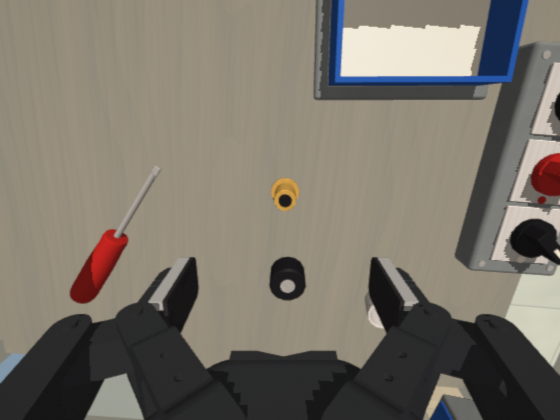

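The wrist view shows the bushing top at (286,201), where the top camera's estimate puts it. I'll descend and grip.

Request:
{"fn": "drive_tool", "kwargs": {
  "increments": [
    [0.04,0.001,0,0,0,0,0.3],
    [0.04,0,0,0,0,0,0.3],
    [0.04,0,0,0,0,0,0.3],
    [0.013,0,0,0,0,0,0.3],
    [0,0,0,0,0,0,-1],
    [0,0,0,0,0,0,-1],
    [0,0,0,0,0,0,-1],
    [0,0,0,0,0,0,-1],
    [0,0,0,0,0,0,-1]
  ]
}}

```text
time_s: 3.55
eef_pos: [0.4091, -0.2606, 0.0214]
eef_rot: [0.525, 0.475, 0.522, -0.476]
wrist_force: [-1.6, 0.7, 6.9]
opening: 0.209
```

Request:
{"fn": "drive_tool", "kwargs": {
  "increments": [
    [-0.04,0,0,0,0,0,-1],
    [-0.04,0,0,0,0,0,-1],
    [-0.04,0,0,0,0,0,-1],
    [0,0,0,0,0,0,-1]
  ]
}}

```text
time_s: 4.05
eef_pos: [0.41, -0.2614, 0.1438]
eef_rot: [0.527, 0.475, 0.52, -0.476]
wrist_force: [0.5, -1.0, -0.6]
opening: 0.208
```

```bash
python3 - <<'E'
from h import *
c=shot("wrist","w2.png")
def tote(x,y,a=np.radians(5.54)): return (.483+x*np.cos(a)-y*np.sin(a), -.0072+x*np.sin(a)+y*np.cos(a))
print(tote(-.022,-.125),tote(-.022,-.089));go(*tote(-.022,-.125),.14,5.5)
E
```

```text
(np.float64(0.4731703419009276), np.float64(-0.13374002458374717)) (np.float64(0.4696948786180111), np.float64(-0.0979081790414213))
q [-0.81  0.1   1.92  0.    1.12 -0.91] open 0.208 pos [ 0.4088 -0.2603  0.1416] turn now [-0.01  0.23 -0.18] shift in CURRENT axes mm [   1.3   76.2 -119.8] shift in FINAL axes mm [   1.6   76.2 -119.8]
```

View pics/w2.png

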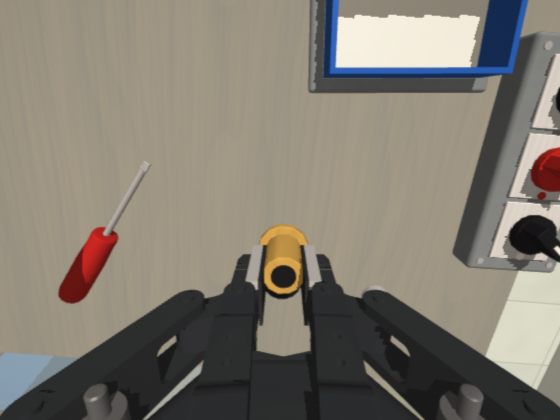

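The bushing is held upright, about (283,270). Now over to the tote.

Request:
{"fn": "drive_tool", "kwargs": {
  "increments": [
    [0,0.025,-0.04,0,0,0,-1],
    [0,0.025,-0.04,0,0,0,-1],
    [0,0.026,-0.04,0,0,0,-1],
    [0,0,0,0,0,0,-1]
  ]
}}

```text
time_s: 4.6
eef_pos: [0.4719, -0.1295, 0.1381]
eef_rot: [0.524, 0.474, 0.525, -0.474]
wrist_force: [-0.4, 0.4, -0.4]
opening: 0.208
```

```bash
python3 - <<'E'
from h import *
c=shot("wrist","w3.png");a=np.radians(5.54)
def tote(x,y): return (.483+x*np.cos(a)-y*np.sin(a), -.0072+x*np.sin(a)+y*np.cos(a))
go(*tote(-.022,-.125),.14,5.5)
im=c["img"].copy()
for y in(-.145,-.069,.025,.145):
  for x in(-.062,.062): u=proj(c,(*tote(x,y),.05));cv2.circle(im,(int(u[0]),int(u[1])),4,(255,0,255),1)
cv2.imwrite("pics/w3.png",im[...,::-1])
E
```

```text
q [-0.51  0.12  1.91 -0.    1.12 -0.61] open 0.206 pos [ 0.4715 -0.131   0.1381] turn now [ 0.17 -0.06  0.11] shift in CURRENT axes mm [-1.9  1.4  2.9] shift in FINAL axes mm [-1.9  1.4  2.9]
```

View pics/w3.png

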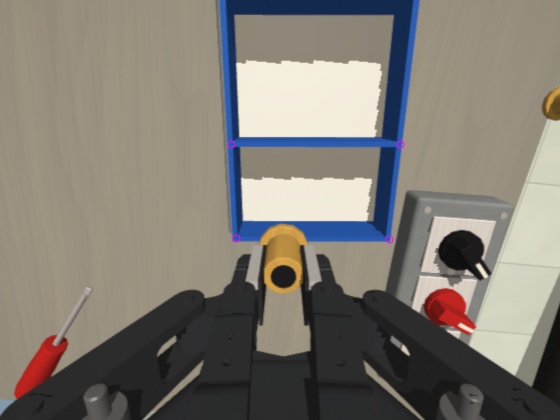

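Request:
{"fn": "drive_tool", "kwargs": {
  "increments": [
    [0.04,0.001,0.002,0,0,0,-1],
    [0.04,0,0,0,0,0,-1],
    [0.02,0,0,0,0,0,-1],
    [0,0,0,0,0,0,-1],
    [0,0,0,0,0,0,-0.25],
    [0,0,0,0,0,0,-0.25],
    [-0.03,0,0,0,0,0,-0.25],
    [-0.04,0,0,0,0,0,0],
    [-0.04,0,0,0,0,0,0.3]
  ]
}}

```text
time_s: 5.78
eef_pos: [0.4733, -0.1345, 0.1513]
eef_rot: [0.524, 0.476, 0.523, -0.475]
wrist_force: [-0.0, 0.2, 0.2]
opening: 0.649
```

```bash
python3 - <<'E'
from h import *
c=shot("wrist","w4.png")
go(.419,-.342,.14,5.5)
E
```

```text
q [-0.52  0.09  1.89  0.    1.15 -0.61] open 0.65 pos [ 0.4763 -0.136   0.1569] turn now [ 0.01  0.32 -0.46] shift in CURRENT axes mm [ 17.4 -77.  199.4] shift in FINAL axes mm [ 16.9 -76.8 199.6]
```

View pics/w4.png

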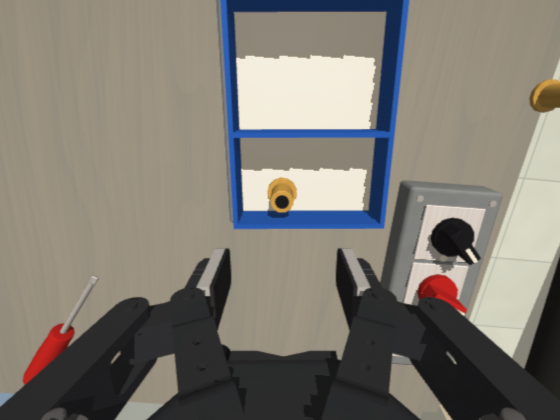

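The first bushing stands in the narrow compartment at (282,195). Next is the right-hand platen knob.

Request:
{"fn": "drive_tool", "kwargs": {
  "increments": [
    [0,-0.0155,0.04,0,0,0,0.8],
    [0,-0.0155,0.04,0,0,0,0.8],
    [0,-0.0155,0.04,0,0,0,0.8],
    [0,-0.0155,0.04,0,0,0,0.8],
    [0,-0.015,0.04,0,0,0,0.8],
    [0.012,0,0,0,0,0,0.8],
    [0,0,0,0,0,0,0.8]
  ]
}}

```text
time_s: 6.7
eef_pos: [0.415, -0.3398, 0.1363]
eef_rot: [0.522, 0.476, 0.524, -0.475]
wrist_force: [-0.8, -0.7, -0.1]
opening: 0.9
```

```bash
cat >> h.py <<'E'
def see(fn,pts,fac=None):
    c=shot("wrist");im=c["img"].copy()
    for p in pts:
        u=proj(c,p);print("proj",np.round(u,1));cv2.circle(im,(int(u[0]),int(u[1])),3,(255,0,255),1)
    cv2.imwrite("pics/"+fn,im[...,::-1]);return c
E
python3 - <<'E'
from h import *
see("w5.png",[(.419,-.342,.034)])
go(.419,-.342,.02,5.5)
E
```

```text
proj [289.2 208.1]
q [-0.91  0.22  1.79  0.    1.13 -1.  ] open 0.899 pos [ 0.4154 -0.3396  0.1367] turn now [ 0.01 -0.1   0.04] shift in CURRENT axes mm [116.7   3.5   3. ] shift in FINAL axes mm [116.7   3.4   2.8]
```

View pics/w5.png

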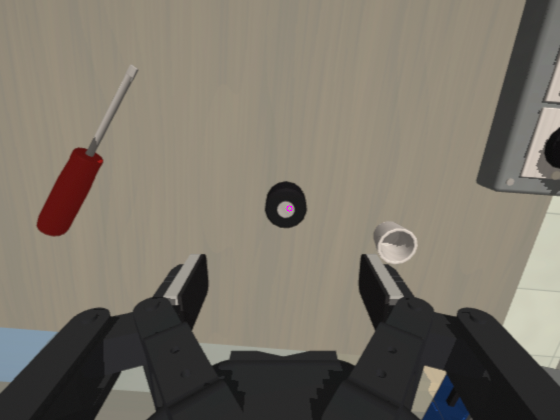

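Request:
{"fn": "drive_tool", "kwargs": {
  "increments": [
    [0.04,0.002,0.003,0,0,0,0.6],
    [0.04,0,0,0,0,0,0.6],
    [0.038,0,0,0,0,0,0.6],
    [0,0,0,0,0,0,-1],
    [0,0,0,0,0,0,-1],
    [0,0,0,0,0,0,-1],
    [0,0,0,0,0,0,-1],
    [0,0,0,0,0,0,-1]
  ]
}}

```text
time_s: 7.75
eef_pos: [0.4186, -0.3445, 0.0207]
eef_rot: [0.524, 0.475, 0.522, -0.476]
wrist_force: [-1.2, 1.5, 7.4]
opening: 0.401
```

Request:
{"fn": "drive_tool", "kwargs": {
  "increments": [
    [-0.04,0,0,0,0,0,-1],
    [-0.04,0,0,0,0,0,-1],
    [-0.04,0,0,0,0,0,-1],
    [0,0,0,0,0,0,-1]
  ]
}}

```text
time_s: 8.25
eef_pos: [0.4195, -0.3458, 0.1433]
eef_rot: [0.526, 0.475, 0.521, -0.476]
wrist_force: [-0.0, -0.0, -1.3]
opening: 0.403
```

```bash
cat >> h.py <<'E'
_a=np.radians(5.54)
def tote(x,y): return (.483+x*np.cos(_a)-y*np.sin(_a), -.0072+x*np.sin(_a)+y*np.cos(_a))
E
python3 - <<'E'
from h import *
go(*tote(0,-.045),.14,5.5)
E
```

```text
q [-0.91  0.22  1.78 -0.    1.14 -1.  ] open 0.403 pos [ 0.4195 -0.3458  0.1433] turn now [-0.02  0.38 -0.24] shift in CURRENT axes mm [   1.8   95.6 -286. ] shift in FINAL axes mm [   3.3   95.7 -286. ]
```

Request:
{"fn": "drive_tool", "kwargs": {
  "increments": [
    [0,0.012,-0.036,0,0,0,-1],
    [0,0.012,-0.036,0,0,0,-1],
    [0,0.012,-0.036,0,0,0,-1],
    [0,0.012,-0.036,0,0,0,-1],
    [0,0.012,-0.036,0,0,0,-1],
    [0,0.012,-0.036,0,0,0,-1],
    [0,0.012,-0.036,0,0,0,-1],
    [0,0.011,-0.035,0,0,0,-1],
    [0,0,0,0,0,0,-1],
    [0,0,0,0,0,0,-1]
  ]
}}

```text
time_s: 9.5
eef_pos: [0.4845, -0.0491, 0.1386]
eef_rot: [0.523, 0.475, 0.524, -0.476]
wrist_force: [-0.0, -0.1, -0.7]
opening: 0.403
```

```bash
python3 - <<'E'
from h import *
see("w6.png",[(*tote(0,-.045),.05)]);go(*tote(0,-.045),.038,5.5)
E
```

```text
proj [288.  214.1]
q [-0.35  0.11  1.91 -0.    1.12 -0.44] open 0.401 pos [ 0.4846 -0.0495  0.1388] turn now [-0.04 -0.    0.05] shift in CURRENT axes mm [100.8   2.6   2.7] shift in FINAL axes mm [100.8   2.5   2.7]
```

View pics/w6.png

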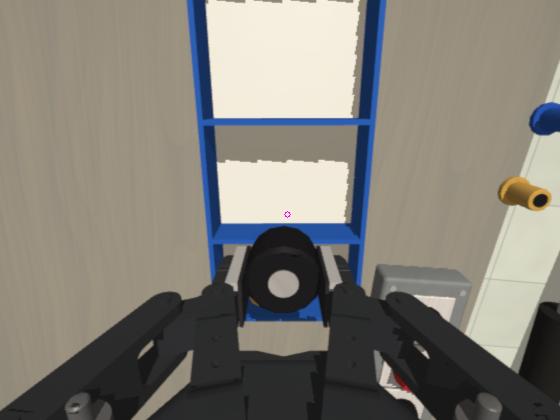

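Request:
{"fn": "drive_tool", "kwargs": {
  "increments": [
    [0.04,0.002,0,0,0,0,-1],
    [0.04,0,0,0,0,0,-1],
    [0.021,0,0,0,0,0,-1],
    [0,0,0,0,0,0,-1],
    [0,0,0,0,0,0,0.1],
    [0,0,0,0,0,0,0.1],
    [-0.03,0,0,0,0,0,0.1],
    [-0.04,0,0,0,0,0,0.1],
    [-0.04,0,0,0,0,0,0.3]
  ]
}}

```text
time_s: 10.68
eef_pos: [0.4872, -0.0488, 0.1504]
eef_rot: [0.524, 0.476, 0.523, -0.475]
wrist_force: [0.2, -0.8, -1.0]
opening: 0.644
```

```bash
python3 - <<'E'
from h import *
see("w7.png",[(.698,-.0255,.032)]);go(.698,-.0255,.14,5.5)
E
```

```text
proj [524.7 196. ]
q [-0.34  0.09  1.9   0.    1.15 -0.44] open 0.652 pos [ 0.4905 -0.0497  0.156 ] turn now [ 0.01  0.24 -0.52] shift in CURRENT axes mm [ 17.8 208.8  -4.2] shift in FINAL axes mm [ 16.  208.9  -4.2]
```

View pics/w7.png

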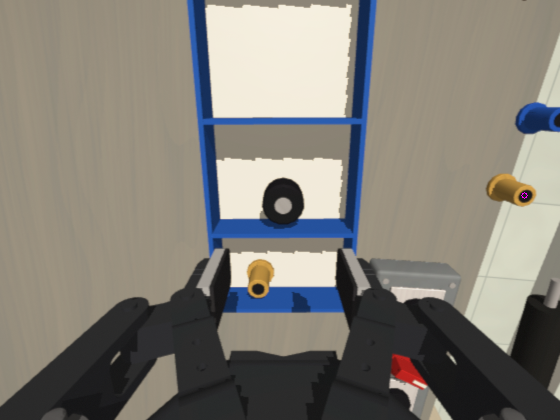

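The first knob stands in the middle compartment at (284,200). The third bushing's predicted position matches the image at (524,196), so I'll go there.

Request:
{"fn": "drive_tool", "kwargs": {
  "increments": [
    [0,0.035,-0.001,0,0,0,0.6],
    [0,0.035,-0.001,0,0,0,0.6],
    [0,0.035,-0.001,0,0,0,0.6],
    [0,0.035,-0.001,0,0,0,0.6],
    [0,0.035,0,0,0,0,0.6],
    [0.01,0.034,0,0,0,0,0.6],
    [0,0,0,0,0,0,0.6],
    [0,0,0,0,0,0,0.6]
  ]
}}

```text
time_s: 11.72
eef_pos: [0.6941, -0.0247, 0.1385]
eef_rot: [0.523, 0.475, 0.524, -0.476]
wrist_force: [-0.8, -0.2, 0.3]
opening: 0.798
```

```bash
python3 - <<'E'
from h import *
see("w8.png",[(.698,-.0255,.032)]);go(.698,-.0255,.019,5.5)
E
```

```text
proj [289.1 204.6]
q [-0.21  0.53  1.36 -0.    1.25 -0.3 ] open 0.804 pos [ 0.694  -0.0248  0.1388] turn now [-0.02  0.    0.  ] shift in CURRENT axes mm [119.8   3.9   1.1] shift in FINAL axes mm [119.8   3.9   1.1]
```

View pics/w8.png

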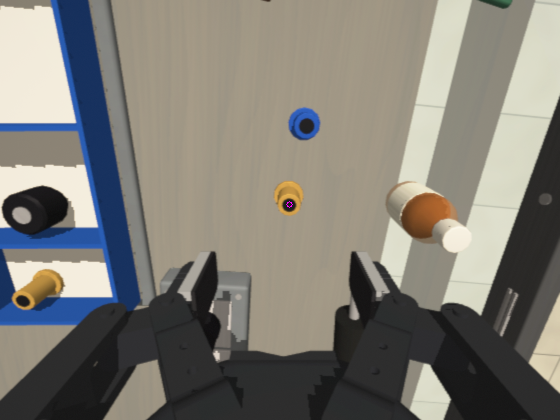

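Request:
{"fn": "drive_tool", "kwargs": {
  "increments": [
    [0.04,0.004,0.001,0,0,0,0.3],
    [0.04,0,0,0,0,0,0.3],
    [0.04,0,0,0,0,0,0.3],
    [0,0,0,0,0,0,-1],
    [0,0,0,0,0,0,-1],
    [0,0,0,0,0,0,-1],
    [0,0,0,0,0,0,-1],
    [0,0,0,0,0,0,-1]
  ]
}}

```text
time_s: 12.78
eef_pos: [0.7002, -0.0257, 0.0208]
eef_rot: [0.524, 0.476, 0.522, -0.475]
wrist_force: [-2.5, 0.0, 7.1]
opening: 0.208
```

Request:
{"fn": "drive_tool", "kwargs": {
  "increments": [
    [-0.04,0,0,0,0,0,-1],
    [-0.04,0,0,0,0,0,-1],
    [-0.04,0,0,0,0,0,-1],
    [0,0,0,0,0,0,-1]
  ]
}}

```text
time_s: 13.28
eef_pos: [0.7017, -0.0259, 0.1438]
eef_rot: [0.526, 0.477, 0.521, -0.474]
wrist_force: [-0.1, -0.4, -0.4]
opening: 0.211
```

```bash
python3 - <<'E'
from h import *
go(*tote(-.022,-.088),.14,5.5)
E
```

```text
q [-0.21  0.54  1.34 -0.    1.25 -0.3 ] open 0.211 pos [ 0.7017 -0.0259  0.1438] turn now [-0.    0.15 -0.49] shift in CURRENT axes mm [   1.9 -237.8   48.5] shift in FINAL axes mm [   3.8 -237.8   48.5]
```

Request:
{"fn": "drive_tool", "kwargs": {
  "increments": [
    [0,-0.035,0.007,0,0,0,-1],
    [0,-0.035,0.007,0,0,0,-1],
    [0,-0.035,0.007,0,0,0,-1],
    [0,-0.035,0.007,0,0,0,-1],
    [0,-0.035,0.007,0,0,0,-1],
    [0,-0.035,0.007,0,0,0,-1],
    [0,-0.027,0.005,0,0,0,-1],
    [0,0,0,0,0,0,-1],
    [0,0,0,0,0,0,-1]
  ]
}}

```text
time_s: 14.4
eef_pos: [0.4677, -0.0948, 0.1381]
eef_rot: [0.523, 0.476, 0.523, -0.476]
wrist_force: [0.9, -0.5, -0.8]
opening: 0.206
```

```bash
python3 - <<'E'
from h import *
see("w9.png",[(*tote(-.022,-.088),.05)]);go(*tote(-.022,-.088),.038,5.5)
E
```

```text
proj [286.8 213.3]
q [-0.45  0.09  1.94  0.    1.11 -0.55] open 0.209 pos [ 0.4679 -0.0947  0.1382] turn now [-0.01 -0.   -0.02] shift in CURRENT axes mm [100.2   1.5   2.3] shift in FINAL axes mm [100.2   1.5   2.3]
```

View pics/w9.png

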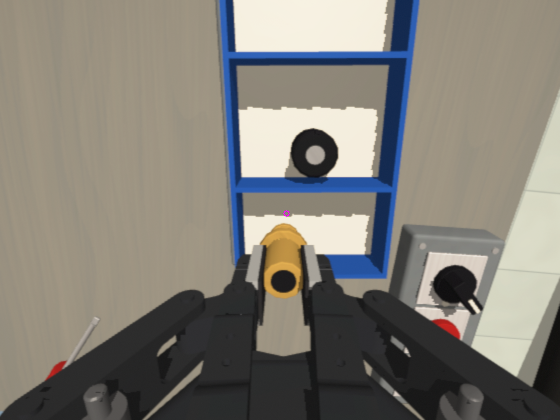

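Request:
{"fn": "drive_tool", "kwargs": {
  "increments": [
    [0.04,0.002,0.001,0,0,0,-1],
    [0.04,0,0,0,0,0,-1],
    [0.02,0,0,0,0,0,-1],
    [0,0,0,0,0,0,-1],
    [0,0,0,0,0,0,-0.25],
    [0,0,0,0,0,0,-0.25],
    [-0.03,0,0,0,0,0,-0.25],
    [-0.04,0,0,0,0,0,0],
    [-0.04,0,0,0,0,0,0.3]
  ]
}}

```text
time_s: 15.58
eef_pos: [0.4696, -0.0957, 0.1504]
eef_rot: [0.524, 0.476, 0.523, -0.475]
wrist_force: [1.4, -0.4, -0.7]
opening: 0.644
```

```bash
python3 - <<'E'
from h import *
see("w10.png",[(.42,.351,.032)]);go(.418,.264,.14,5.5)
c=shot("top");cr=c["img"][130:290,110:410];cv2.imwrite("pics/topz2.png",cv2.cvtColor(cv2.resize(cr,None,fx=2.6,fy=2.6,interpolation=cv2.INTER_CUBIC),cv2.COLOR_RGB2BGR))
E
```

```text
proj [ 271. -823.]
q [-0.45  0.07  1.92  0.    1.14 -0.55] open 0.648 pos [ 0.4728 -0.097   0.1559] turn now [ 0.    0.29 -0.49] shift in CURRENT axes mm [  13.9  -20.  -364.6] shift in FINAL axes mm [  15.9  -19.9 -364.6]
```

View pics/w10.png

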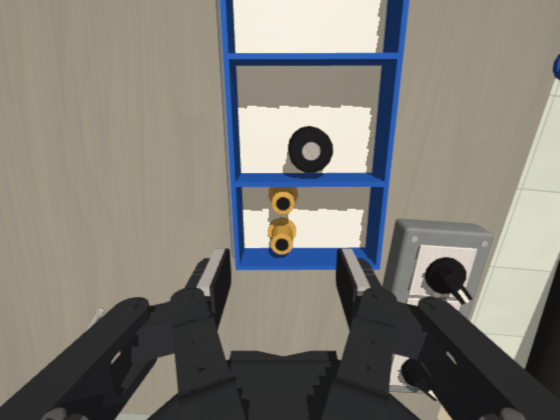

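View pics/topz2.png

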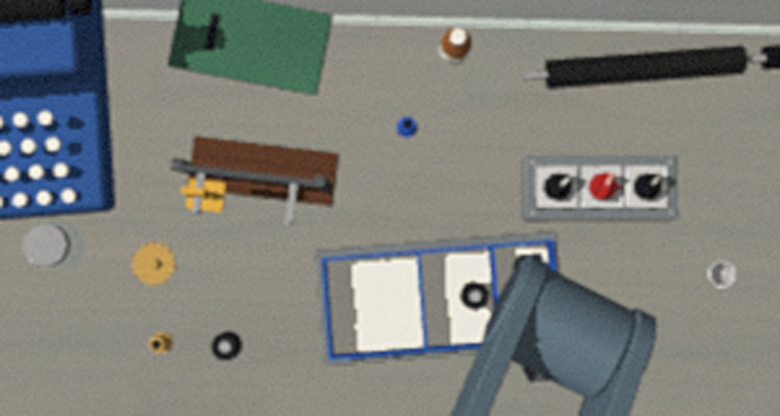

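Both bushings are in the narrow compartment, at (282,200) and (282,240). The left-hand parts haven't moved, so next is the left platen knob.

Request:
{"fn": "drive_tool", "kwargs": {
  "increments": [
    [0,-0.002,-0.04,0,0,0,0.6],
    [0,-0.002,-0.04,0,0,0,0.6],
    [0,-0.002,-0.04,0,0,0,0.6],
    [0,-0.002,-0.04,0,0,0,0.6],
    [0,-0.002,-0.04,0,0,0,0.6],
    [0,-0.002,-0.04,0,0,0,0.6],
    [0,-0.002,-0.04,0,0,0,0.6],
    [0,-0.002,-0.04,0,0,0,0.6],
    [0.01,-0.002,-0.04,0,0,0,0.6],
    [0,0,0,0,0,0,0.6]
  ]
}}

```text
time_s: 16.92
eef_pos: [0.4158, 0.2629, 0.1376]
eef_rot: [0.524, 0.474, 0.524, -0.475]
wrist_force: [-0.8, -1.1, 0.4]
opening: 0.798
```

```bash
python3 - <<'E'
from h import *
see("w11.png",[(.418,.264,.034),(.42,.351,.032)]);go(.418,.264,.018,5.5)
E
```

```text
proj [287.4 203.4]
proj [302.1  93.5]
q [ 0.32  0.12  1.9  -0.    1.12  0.22] open 0.801 pos [0.4163 0.2618 0.1379] turn now [0.14 0.02 0.04] shift in CURRENT axes mm [119.9   2.   -2.1] shift in FINAL axes mm [119.9   1.9  -2.1]
```

View pics/w11.png

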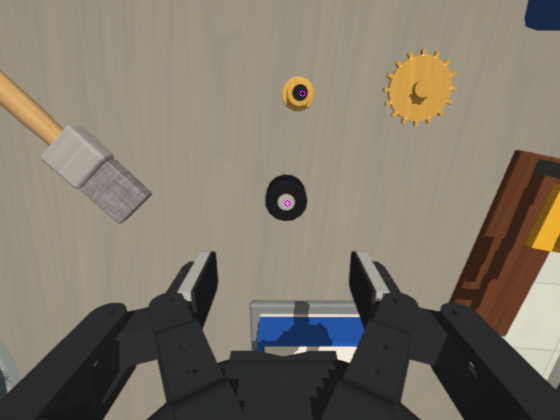

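Request:
{"fn": "drive_tool", "kwargs": {
  "increments": [
    [0.04,0.001,-0.002,0,0,0,0.6],
    [0.04,0,0,0,0,0,0.6],
    [0.04,0,0,0,0,0,0.6],
    [0,0,0,0,0,0,-1],
    [0,0,0,0,0,0,-1],
    [0,0,0,0,0,0,-1],
    [0,0,0,0,0,0,-1],
    [0,0,0,0,0,0,-1]
  ]
}}

```text
time_s: 17.98
eef_pos: [0.4189, 0.2634, 0.0195]
eef_rot: [0.524, 0.476, 0.523, -0.475]
wrist_force: [-0.8, -1.2, 7.2]
opening: 0.404
```

Request:
{"fn": "drive_tool", "kwargs": {
  "increments": [
    [-0.04,0,0,0,0,0,-1],
    [-0.04,0,0,0,0,0,-1],
    [-0.04,0,0,0,0,0,-1],
    [0,0,0,0,0,0,-1]
  ]
}}

```text
time_s: 18.48
eef_pos: [0.4203, 0.2641, 0.142]
eef_rot: [0.525, 0.478, 0.522, -0.473]
wrist_force: [0.5, -0.4, -0.8]
opening: 0.404
```

```bash
python3 - <<'E'
from h import *
go(*tote(0,.002),.14,5.5)
E
```

```text
q [0.32 0.12 1.9  0.   1.12 0.23] open 0.404 pos [0.4203 0.2641 0.142 ] turn now [ 0.   -0.1  -0.42] shift in CURRENT axes mm [  1.8  36.4 274.1] shift in FINAL axes mm [  2.   36.4 274. ]
```

Request:
{"fn": "drive_tool", "kwargs": {
  "increments": [
    [0,0.005,0.039,0,0,0,-1],
    [0,0.005,0.039,0,0,0,-1],
    [0,0.006,0.039,0,0,0,-1],
    [0,0.006,0.039,0,0,0,-1],
    [0,0.006,0.039,0,0,0,-1],
    [0,0.006,0.039,0,0,0,-1],
    [0,0.004,0.038,0,0,0,-1],
    [0,0,0,0,0,0,-1],
    [0,0,0,0,0,0,-1]
  ]
}}

```text
time_s: 19.6
eef_pos: [0.4808, -0.0035, 0.1374]
eef_rot: [0.523, 0.475, 0.524, -0.476]
wrist_force: [-0.3, -0.5, -0.3]
opening: 0.402
```

```bash
python3 - <<'E'
from h import *
see("w12.png",[(*tote(0,.002),.05)]);go(*tote(0,.002),.038,5.5)
E
```

```text
proj [287.1 213.2]
q [-0.25  0.1   1.93  0.    1.11 -0.35] open 0.402 pos [ 0.4809 -0.0031  0.1375] turn now [ 0.01 -0.05  0.08] shift in CURRENT axes mm [99.5  1.8  2.3] shift in FINAL axes mm [99.5  1.7  2.3]
```

View pics/w12.png

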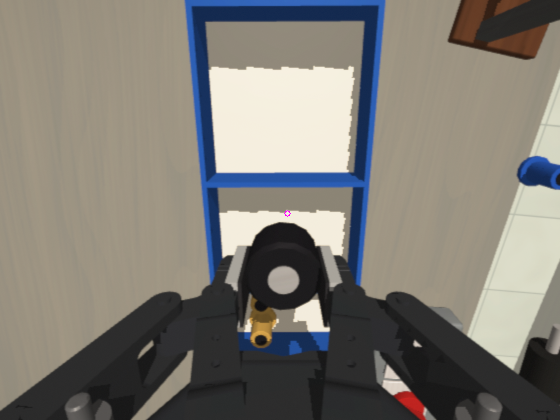

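Request:
{"fn": "drive_tool", "kwargs": {
  "increments": [
    [0.04,0.002,0.003,0,0,0,-1],
    [0.04,0,0,0,0,0,-1],
    [0.019,0,0,0,0,0,-1],
    [0,0,0,0,0,0,-1],
    [0,0,0,0,0,0,0.1],
    [0,0,0,0,0,0,0.1],
    [-0.03,0,0,0,0,0,0.1],
    [-0.04,0,0,0,0,0,0.1],
    [-0.04,0,0,0,0,0,0.3]
  ]
}}

```text
time_s: 20.78
eef_pos: [0.4842, -0.0068, 0.1514]
eef_rot: [0.524, 0.476, 0.523, -0.475]
wrist_force: [0.7, -0.3, 0.6]
opening: 0.651
```

```bash
python3 - <<'E'
from h import *
see("w13.png",[]);go(.42,.351,.14,5.5)
E
```

```text
q [-0.26  0.08  1.91  0.    1.15 -0.36] open 0.647 pos [ 0.4875 -0.0075  0.1569] turn now [ 0.01  0.19 -0.54] shift in CURRENT axes mm [  15.4  -33.  -363.3] shift in FINAL axes mm [  16.9  -32.9 -363.3]
```

View pics/w13.png

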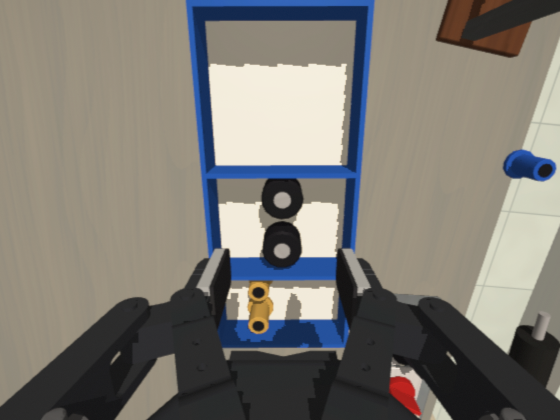

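Both knobs are in the middle compartment, at (282,198) and (282,248). Now the last bushing.

Request:
{"fn": "drive_tool", "kwargs": {
  "increments": [
    [0,-0.003,-0.04,0,0,0,0.6],
    [0,-0.004,-0.04,0,0,0,0.6],
    [0,-0.004,-0.04,0,0,0,0.6],
    [0,-0.004,-0.04,0,0,0,0.6],
    [0,-0.004,-0.04,0,0,0,0.6],
    [0,-0.004,-0.04,0,0,0,0.6],
    [0,-0.003,-0.04,0,0,0,0.6],
    [0,-0.003,-0.04,0,0,0,0.6],
    [0.01,-0.003,-0.04,0,0,0,0.6],
    [0,0,0,0,0,0,0.6]
  ]
}}

```text
time_s: 22.08
eef_pos: [0.4168, 0.3506, 0.1394]
eef_rot: [0.524, 0.475, 0.524, -0.474]
wrist_force: [0.2, -1.3, 0.5]
opening: 0.801
```

```bash
python3 - <<'E'
from h import *
see("w14.png",[(.42,.351,.032)]);go(.42,.351,.019,5.5)
E
```

```text
proj [288.3 203. ]
q [ 0.48  0.23  1.77 -0.    1.14  0.38] open 0.801 pos [0.4173 0.3494 0.1396] turn now [ 0.13  0.   -0.02] shift in CURRENT axes mm [120.6   2.8  -1.3] shift in FINAL axes mm [120.6   2.9  -1.4]
```

View pics/w14.png

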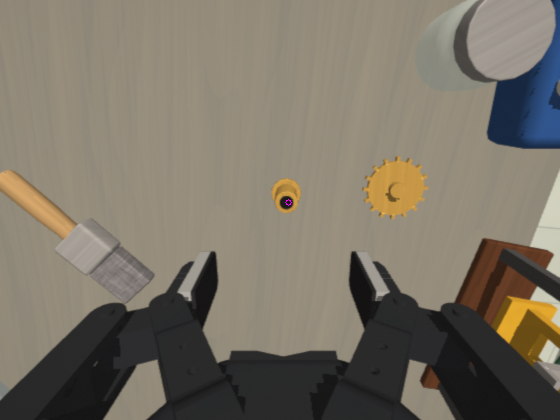

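Request:
{"fn": "drive_tool", "kwargs": {
  "increments": [
    [0.04,0.002,-0.001,0,0,0,0.3],
    [0.04,0,0,0,0,0,0.3],
    [0.041,0,0,0,0,0,0.3],
    [0,0,0,0,0,0,-1],
    [0,0,0,0,0,0,-1],
    [0,0,0,0,0,0,-1],
    [0,0,0,0,0,0,-1],
    [0,0,0,0,0,0,-1]
  ]
}}

```text
time_s: 23.12
eef_pos: [0.421, 0.3503, 0.0202]
eef_rot: [0.524, 0.476, 0.523, -0.474]
wrist_force: [-0.9, -1.7, 8.4]
opening: 0.208
```

Request:
{"fn": "drive_tool", "kwargs": {
  "increments": [
    [-0.04,0,0,0,0,0,-1],
    [-0.04,0,0,0,0,0,-1],
    [-0.04,0,0,0,0,0,-1],
    [0,0,0,0,0,0,-1]
  ]
}}

```text
time_s: 23.62
eef_pos: [0.422, 0.3511, 0.1426]
eef_rot: [0.524, 0.478, 0.522, -0.473]
wrist_force: [0.1, -0.2, 0.0]
opening: 0.211
```

```bash
python3 - <<'E'
from h import *
go(*tote(.026,-.106),.14,5.5)
E
```

```text
q [0.48 0.23 1.76 0.   1.14 0.38] open 0.211 pos [0.422  0.3511 0.1426] turn now [ 0.   -0.18 -0.44] shift in CURRENT axes mm [  1.6  52.4 468.5] shift in FINAL axes mm [  2.6  52.4 468.5]
```

Request:
{"fn": "drive_tool", "kwargs": {
  "increments": [
    [0,0.005,0.046,0,0,0,-1],
    [0,0.005,0.047,0,0,0,-1],
    [0,0.005,0.047,0,0,0,-1],
    [0,0.005,0.047,0,0,0,-1],
    [0,0.005,0.047,0,0,0,-1],
    [0,0.006,0.047,0,0,0,-1],
    [0,0.006,0.047,0,0,0,-1],
    [0,0.006,0.047,0,0,0,-1],
    [0,0.006,0.047,0,0,0,-1],
    [0,0.003,0.046,0,0,0,-1]
  ]
}}

```text
time_s: 24.88
eef_pos: [0.5157, -0.1125, 0.1374]
eef_rot: [0.523, 0.475, 0.524, -0.476]
wrist_force: [0.6, 0.4, -0.8]
opening: 0.207
```

Request:
{"fn": "drive_tool", "kwargs": {
  "increments": [
    [0,0,0,0,0,0,-1],
    [0,0,0,0,0,0,-1]
  ]
}}

```text
time_s: 25.12
eef_pos: [0.5152, -0.1107, 0.1373]
eef_rot: [0.522, 0.476, 0.524, -0.476]
wrist_force: [-1.1, 0.4, -0.5]
opening: 0.206
```

```bash
python3 - <<'E'
from h import *
see("w15.png",[(*tote(.026,-.106),.05)]);go(*tote(.026,-.106),.038,5.5)
E
```

```text
proj [289.8 210.9]
q [-0.44  0.2   1.82  0.    1.13 -0.53] open 0.212 pos [ 0.5154 -0.1102  0.1375] turn now [ 0.01 -0.07  0.08] shift in CURRENT axes mm [99.5  3.9  0.5] shift in FINAL axes mm [99.5  3.7  0.4]
```

View pics/w15.png

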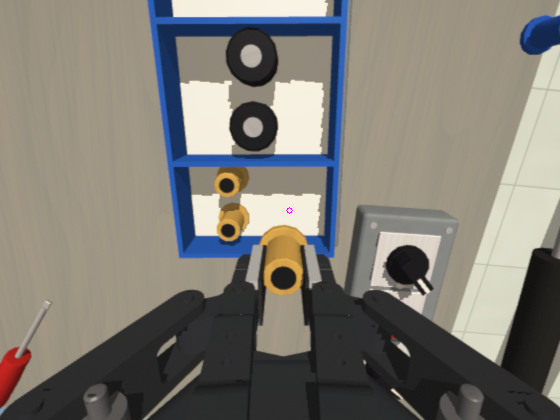

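Request:
{"fn": "drive_tool", "kwargs": {
  "increments": [
    [0.04,0.003,0,0,0,0,-1],
    [0.04,0,0,0,0,0,-1],
    [0.019,0,0,0,0,0,-1],
    [0,0,0,0,0,0,-1],
    [0,0,0,0,0,0,-0.3],
    [0,0,0,0,0,0,-0.3],
    [-0.03,0,0,0,0,0,-0.3],
    [-0.04,0,0,0,0,0,-0.3],
    [-0.04,0,0,0,0,0,0]
  ]
}}

```text
time_s: 26.3
eef_pos: [0.5194, -0.111, 0.1515]
eef_rot: [0.524, 0.476, 0.523, -0.475]
wrist_force: [0.3, 0.3, -0.7]
opening: 0.497
```

```bash
python3 - <<'E'
from h import *
see("w16.png",[]);go(.59,.2859,.26,84)
E
```

```text
q [-0.43  0.18  1.79  0.    1.16 -0.53] open 0.502 pos [ 0.5225 -0.1123  0.1574] turn now [-78.5    0.6   -0.22] shift in CURRENT axes mm [-103.7  106.3 -389.3] shift in FINAL axes mm [-102.6  403.1   25.5]
```

View pics/w16.png

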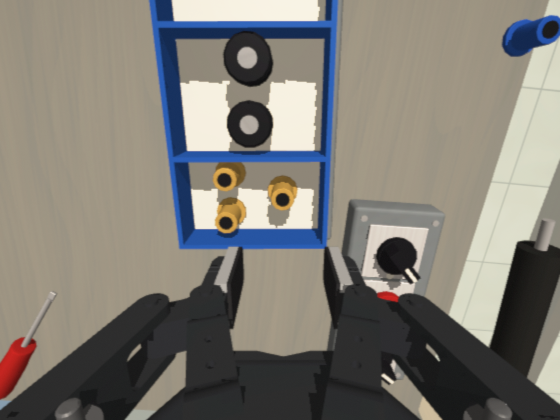

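All three bushings are in the narrow compartment, at (228,178), (228,215) and (283,193). Now the bracket: rise, rotate 78.5°, then translate.

Request:
{"fn": "drive_tool", "kwargs": {
  "increments": [
    [-0.02,0,0,-9.8,0,0,0.3],
    [-0.02,0,0,-9.8,0,0,0.3],
    [-0.02,0,0,-9.8,0,0,0.3],
    [-0.02,0,0,-9.8,0,0,0.3],
    [-0.02,0,0,-9.8,0,0,0.3],
    [0,0,0,-9.8,0,0,0.3],
    [0,0,0,-9.8,0,0,0.3],
    [0,0,0,-9.9,0,0,0.3]
  ]
}}

```text
time_s: 27.35
eef_pos: [0.5193, -0.111, 0.2503]
eef_rot: [0.707, 0.035, 0.706, -0.035]
wrist_force: [0.3, 1.0, 1.3]
opening: 0.65
```

Request:
{"fn": "drive_tool", "kwargs": {
  "increments": [
    [0,0.04,0,0,0,0,0.3],
    [0,0.04,0,0,0,0,0.3],
    [0,0.04,0,0,0,0,0.3],
    [0,0.04,0,0,0,0,0.3],
    [0,0.04,0,0,0,0,0.3],
    [0,0.04,0,0,0,0,0.3],
    [0,0.04,0,0,0,0,0.3],
    [0,0.04,0,0,0,0,0.3],
    [0,0.04,0,0,0,0,0.3],
    [0,0.04,0,0,0,0,0.3]
  ]
}}

```text
time_s: 28.6
eef_pos: [0.5613, 0.2883, 0.2504]
eef_rot: [0.707, 0.037, 0.705, -0.037]
wrist_force: [0.1, -0.3, -0.3]
opening: 0.647
```

Request:
{"fn": "drive_tool", "kwargs": {
  "increments": [
    [0,0,0,0,0,0,0.3],
    [0,0,0,0,0,0,0.3]
  ]
}}

```text
time_s: 28.85
eef_pos: [0.561, 0.2865, 0.2497]
eef_rot: [0.706, 0.037, 0.706, -0.037]
wrist_force: [0.6, -0.1, 0.5]
opening: 0.649
```

```bash
python3 - <<'E'
from h import *
c=see("w17.png",[(.606,.2859,.164)]);go(.606,.2859,.147,84)
E
```

```text
proj [289.3 264.9]
q [ 0.28  0.29  1.45 -0.    1.39 -1.18] open 0.648 pos [0.561  0.286  0.2496] turn now [-0.04  0.03  0.02] shift in CURRENT axes mm [102.6   4.6  44.7] shift in FINAL axes mm [102.6   4.6  44.7]
```

View pics/w17.png

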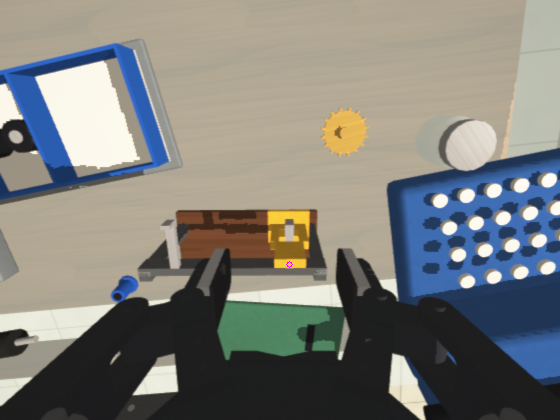

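```bash
python3 - <<'E'
from h import *
c=shot("wrist");cr=c["img"][200:290,220:350];cv2.imwrite("pics/w18.png",cv2.cvtColor(cv2.resize(cr,None,fx=6,fy=6,interpolation=cv2.INTER_CUBIC),cv2.COLOR_RGB2BGR))
hsv=cv2.cvtColor(c["img"],cv2.COLOR_RGB2HSV);m=(hsv[...,0]>17)&(hsv[...,0]<32)&(hsv[...,1]>150)
m[:200]=0;P=cloud(c);m&=(P[...,2]>.15)&(P[...,2]<.18)
v,u=np.nonzero(m);print(m.sum(),u.min(),u.max(),v.min(),v.max(),[(vv,u[v==vv].min(),u[v==vv].max()) for vv in range(v.min(),v.max()+1)])
q=P[m];print(np.round(np.percentile(q,[3,50,97],0),3))
E
```

```text
523 275 306 251 267 [(251, np.int64(276), np.int64(304)), (252, np.int64(277), np.int64(304)), (253, np.int64(276), np.int64(304)), (254, np.int64(276), np.int64(305)), (255, np.int64(276), np.int64(305)), (256, np.int64(276), np.int64(305)), (257, np.int64(275), np.int64(305)), (258, np.int64(275), np.int64(306)), (259, np.int64(275), np.int64(306)), (260, np.int64(275), np.int64(306)), (261, np.int64(275), np.int64(306)), (262, np.int64(275), np.int64(306)), (263, np.int64(275), np.int64(306)), (264, np.int64(275), np.int64(306)), (265, np.int64(275), np.int64(306)), (266, np.int64(276), np.int64(306)), (267, np.int64(276), np.int64(306))]
[[0.599 0.275 0.151]
 [0.601 0.287 0.164]
 [0.608 0.299 0.165]]
```

View pics/w18.png

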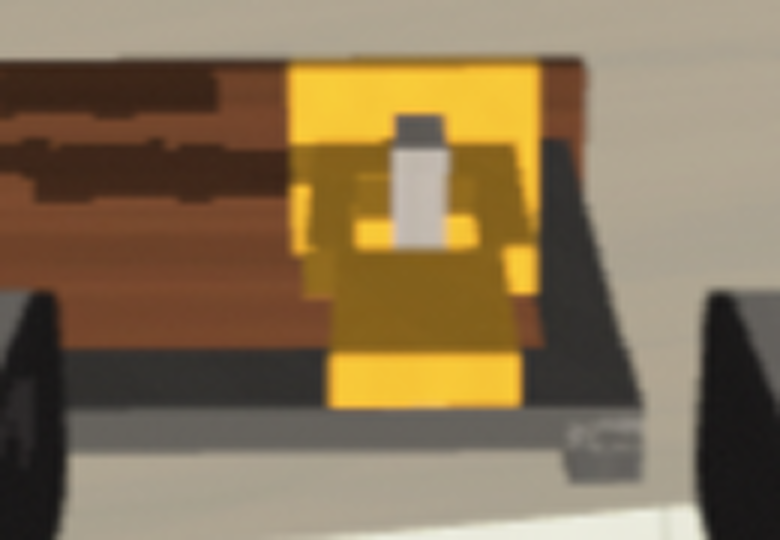

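```bash
python3 - <<'E'
from h import *
c=shot("wrist");p=ray(c,291,263.3,.164);print(p);print(ray(c,291,259,.164),ray(c,291,267.5,.164));go(p[0],p[1],.142,84)
# rail direction
print(ray(c,140,272,.13),ray(c,327,270,.13))
E
```

```text
[0.60472751 0.28672153 0.164     ]
[0.60077254 0.28710461 0.164     ] [0.60862882 0.28634364 0.164     ]
q [ 0.28  0.29  1.45 -0.    1.39 -1.18] open 0.652 pos [0.5612 0.2858 0.2496] turn now [-0.09  0.02  0.  ] shift in CURRENT axes mm [107.6   5.6  43.1] shift in FINAL axes mm [107.6   5.5  43.2]
[0.61804984 0.14002458 0.13      ] [0.63475971 0.31950034 0.13      ]
```

Request:
{"fn": "drive_tool", "kwargs": {
  "increments": [
    [0,0.005,0.022,0,0,0,0.3],
    [0,0,0.021,0,0,0,0.3],
    [0.035,0,0,0,0,0,0.2],
    [0,0,0,0,0,0,0.2]
  ]
}}

```text
time_s: 29.5
eef_pos: [0.6026, 0.2856, 0.211]
eef_rot: [0.704, 0.037, 0.708, -0.038]
wrist_force: [-0.6, 0.1, 0.0]
opening: 0.602
```

```bash
python3 - <<'E'
from h import *
see("w19.png",[]);go(.6047,.2867,.142,84.5)
E
```

```text
q [ 0.27  0.41  1.38 -0.    1.36 -1.2 ] open 0.6 pos [0.6035 0.2862 0.2131] turn now [-0.58 -0.19  0.07] shift in CURRENT axes mm [71.1  0.7  1.4] shift in FINAL axes mm [71.1  0.6  1.2]
```

View pics/w19.png

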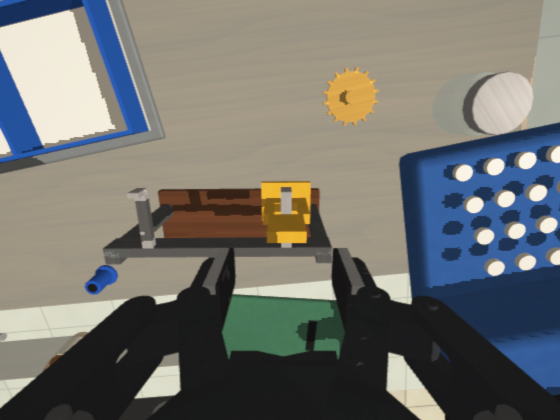

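Request:
{"fn": "drive_tool", "kwargs": {
  "increments": [
    [0.025,0,0.001,-0.5,0,0,0.1],
    [0.025,0,0,0,0,0,0.1],
    [0.021,0,0,0,0,0,0.1],
    [0,0,0,0,0,0,0.1]
  ]
}}

```text
time_s: 30.05
eef_pos: [0.6044, 0.2869, 0.1421]
eef_rot: [0.705, 0.034, 0.707, -0.034]
wrist_force: [0.4, 0.6, -0.7]
opening: 0.551
```

```bash
python3 - <<'E'
from h import *
see("w20.png",[(.6047,.2867,.164)]);go(.6047,.2867,.142,84.5)
E
```

```text
proj [285.3 299.4]
q [ 0.27  0.48  1.43  0.    1.23 -1.21] open 0.547 pos [0.6052 0.2871 0.1434] turn now [-0.02 -0.03  0.01] shift in CURRENT axes mm [ 1.4 -0.5 -0.5] shift in FINAL axes mm [ 1.4 -0.5 -0.5]
```

View pics/w20.png

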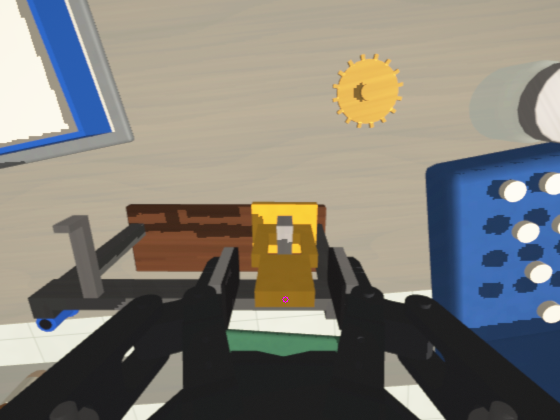

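The tab is centred between the pads, with its top at (285,299). Closing and lifting 18 mm.

Request:
{"fn": "drive_tool", "kwargs": {
  "increments": [
    [0,0,0,0,0,0,-1],
    [0,0,0,0,0,0,-1],
    [0,0,0,0,0,0,-1],
    [0,0,0,0,0,0,-1],
    [0,0,0,0,0,0,-1],
    [-0.009,0,0,0,0,0,-1],
    [-0.009,0,0,0,0,0,-1],
    [0,0,0,0,0,0,-1]
  ]
}}

```text
time_s: 31.1
eef_pos: [0.6059, 0.2874, 0.1625]
eef_rot: [0.707, 0.034, 0.706, -0.034]
wrist_force: [0.0, 0.4, -0.6]
opening: 0.29
```

```bash
python3 - <<'E'
from h import *
c=see("w21.png",[]);go(.6047,.2867,.142,84.5)
c=shot("scene");cr=c["img"][120:260,270:410];cv2.imwrite("pics/s21.png",cv2.cvtColor(cv2.resize(cr,None,fx=4,fy=4,interpolation=cv2.INTER_CUBIC),cv2.COLOR_RGB2BGR))
E
```

```text
q [ 0.27  0.46  1.42  0.    1.26 -1.21] open 0.287 pos [0.6055 0.2873 0.1618] turn now [-0.01  0.04 -0.02] shift in CURRENT axes mm [19.8 -0.7 -0.8] shift in FINAL axes mm [19.8 -0.7 -0.7]
```

View pics/w21.png

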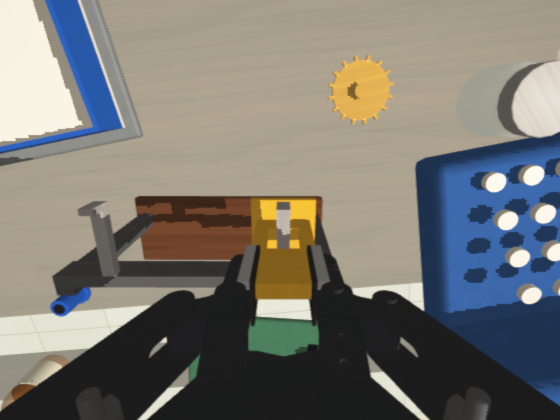

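View pics/s21.png

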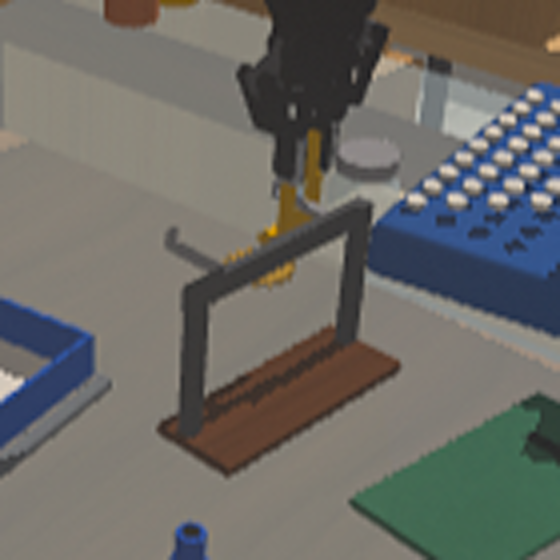

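Gripped at opening 0.29 and lifted about 19 mm, within the 22 mm free. Drawing it out.

Request:
{"fn": "drive_tool", "kwargs": {
  "increments": [
    [0,0,-0.015,0,0,0,-1],
    [0,0,-0.015,0,0,0,-1],
    [0,0,-0.015,0,0,0,-1],
    [0,0,-0.015,0,0,0,-1],
    [0,0,-0.015,0,0,0,-1],
    [0,0,0,0,0,0,-1]
  ]
}}

```text
time_s: 31.95
eef_pos: [0.5294, 0.2947, 0.1614]
eef_rot: [0.706, 0.034, 0.706, -0.034]
wrist_force: [0.3, -0.5, -1.3]
opening: 0.289
```

```bash
python3 - <<'E'
from h import *
c=see("w22.png",[]);go(*tote(0,.085),.18,95.5)
c=shot("scene");cr=c["img"][120:260,270:410];cv2.imwrite("pics/s22.png",cv2.cvtColor(cv2.resize(cr,None,fx=4,fy=4,interpolation=cv2.INTER_CUBIC),cv2.COLOR_RGB2BGR))
E
```

```text
q [ 0.31  0.33  1.59 -0.    1.22 -1.16] open 0.294 pos [0.5303 0.2946 0.1616] turn now [-10.98   0.03  -0.  ] shift in CURRENT axes mm [ -18.5 -221.5  -34.5] shift in FINAL axes mm [ -18.4 -210.9  -76.1]
```

View pics/w22.png

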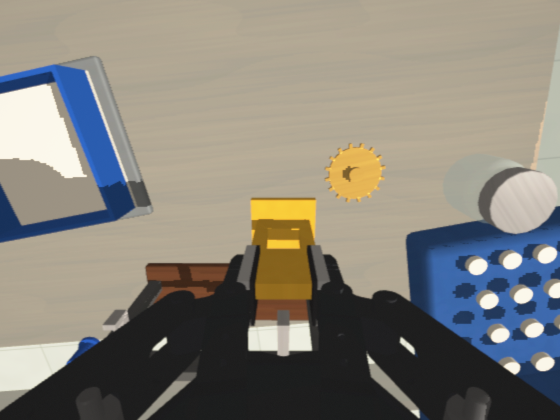

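View pics/s22.png

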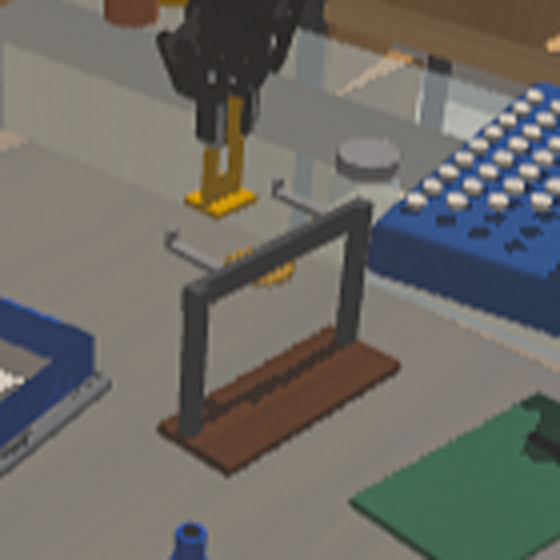

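The bracket is off the hook. Carrying it to the wide compartment.

Request:
{"fn": "drive_tool", "kwargs": {
  "increments": [
    [-0.018,-0.03,-0.01,0,0,0,-1],
    [0,-0.036,-0.01,0,0,0,-1],
    [0,-0.036,-0.005,0,0,0,-1],
    [0,-0.036,-0.005,0,0,0,-1],
    [0,-0.036,-0.003,0,0,0,-1],
    [0,-0.036,0,0,0,0,-1],
    [0,-0.012,0,-5.5,0,0,-1],
    [0,0,0,-5.5,0,0,-1],
    [0,0,0,0,0,0,-1]
  ]
}}

```text
time_s: 33.17
eef_pos: [0.4771, 0.0761, 0.1796]
eef_rot: [0.707, -0.033, 0.706, 0.033]
wrist_force: [-0.2, 0.4, -1.1]
opening: 0.291
```

```bash
python3 - <<'E'
from h import *
c=see("w23.png",[(*tote(0,.085),.05)]);go(*tote(0,.085),.08,95.5)
E
```

```text
proj [285.6 195.6]
q [-0.09  0.04  1.89  0.    1.2  -1.75] open 0.288 pos [0.477  0.0763 0.1795] turn now [-0.16  0.03  0.  ] shift in CURRENT axes mm [99.5  1.3 -2.1] shift in FINAL axes mm [99.5  1.3 -2. ]
```

View pics/w23.png

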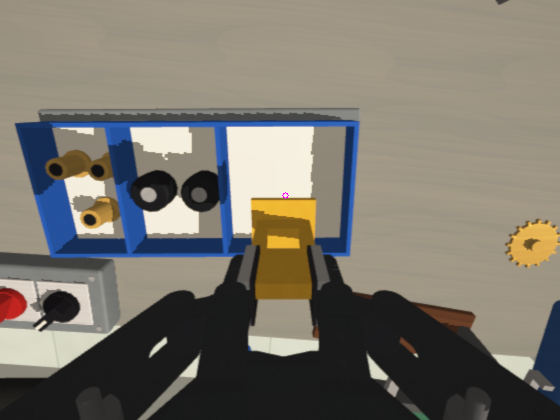

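Request:
{"fn": "drive_tool", "kwargs": {
  "increments": [
    [0.03,0.001,-0.002,0,0,0,-1],
    [0.03,0,0,0,0,0,-1],
    [0.03,0,0,0,0,0,-1],
    [0.01,0,0,0,0,0,-1],
    [0,0,0,0,0,0,-1],
    [0,0,0,0,0,0,-0.1],
    [0,0,0,0,0,0,0.1],
    [0,0,0,0,0,0,0.1],
    [-0.02,0,0,0,0,0,0.1],
    [-0.04,0,0,0,0,0,0.1]
  ]
}}

```text
time_s: 34.48
eef_pos: [0.4728, 0.0775, 0.1385]
eef_rot: [0.705, -0.033, 0.708, 0.034]
wrist_force: [0.9, -0.4, 0.8]
opening: 0.549
```

Request:
{"fn": "drive_tool", "kwargs": {
  "increments": [
    [-0.04,0,0,0,0,0,0.1],
    [-0.04,0,0,0,0,0,0.1],
    [0,0,0,0,0,0,0.1]
  ]
}}

```text
time_s: 34.85
eef_pos: [0.4767, 0.0773, 0.223]
eef_rot: [0.709, -0.034, 0.704, 0.033]
wrist_force: [0.4, 0.4, -1.3]
opening: 0.554
```

```bash
python3 - <<'E'
from h import *
c=see("w24.png",[]);go(.6303,-.2093,.2,90)
E
```

```text
q [-0.09 -0.01  1.86 -0.    1.29 -1.75] open 0.555 pos [0.4753 0.0774 0.2207] turn now [5.48 0.2  0.03] shift in CURRENT axes mm [  21.4 -300.1  126.9] shift in FINAL axes mm [  20.7 -286.7  155. ]
```

View pics/w24.png

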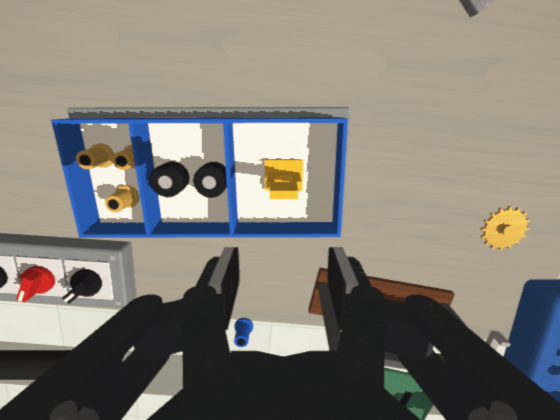

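All seven slots' parts present are loaded, and the bracket stands at (284,178). Moving over to view the panel.

Request:
{"fn": "drive_tool", "kwargs": {
  "increments": [
    [0,-0.035,0.01,0,0,0,0.1],
    [0,-0.04,0.01,0,0,0,0.1],
    [0,-0.04,0.01,0,0,0,0.1],
    [0,-0.04,0.015,0,0,0,0.1],
    [0,-0.04,0.015,0,0,0,0.1],
    [0,-0.04,0.01,0,0,0,0.1],
    [0,-0.035,0.01,0,0,0,0.1],
    [0,-0.03,0,5.5,0,0,0.1],
    [0,0,0,0,0,0,0.1],
    [0,0,0,0,0,0,0.1]
  ]
}}

```text
time_s: 36.15
eef_pos: [0.5819, -0.2127, 0.2177]
eef_rot: [0.706, 0.0, 0.708, 0.001]
wrist_force: [0.1, -0.1, -0.3]
opening: 0.554
```

```bash
python3 - <<'E'
from h import *
c=see("w25.png",[(.6303,-.2093,.06)]);go(.6303,-.2093,.2,90)
E
```

```text
proj [286.7 234.1]
q [-0.54  0.3   1.51  0.    1.33 -2.11] open 0.547 pos [ 0.5821 -0.2124  0.2181] turn now [ 0.07 -0.1  -0.08] shift in CURRENT axes mm [18.1  3.  48.2] shift in FINAL axes mm [18.1  3.1 48.2]
```

View pics/w25.png

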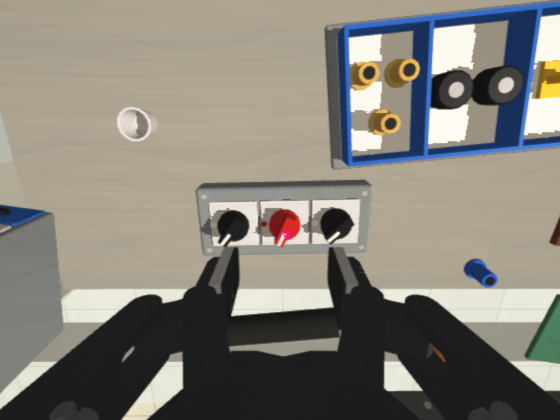

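```bash
python3 - <<'E'
from h import *
c=shot("wrist");cr=c["img"][175:260,195:375];cv2.imwrite("pics/w26.png",cv2.cvtColor(cv2.resize(cr,None,fx=4.4,fy=4.4,interpolation=cv2.INTER_CUBIC),cv2.COLOR_RGB2BGR))
hsv=cv2.cvtColor(c["img"],cv2.COLOR_RGB2HSV);P=cloud(c)
red=((hsv[...,0]<8)|(hsv[...,0]>172))&(hsv[...,1]>120);red[:190]=0;red[250:]=0
for a,ce,m in blobs(red,2): print(a,ce,np.round(ray(c,*ce,.033),4))
box=(np.abs(P[...,0]-.63)<.03)&(np.abs(P[...,1]+.21)<.03)
top=box&(P[...,2]>.052)&(P[...,2]<.068)
q=P[top];r=cv2.minAreaRect(q[:,:2].astype(np.float32));print("bar",top.sum(),np.round(q.mean(0),4),r)
w=top&(hsv[...,1]<90)&(hsv[...,2]>170);print("white",w.sum(),P[w].mean(0) if w.any() else None)
C=q[:,:2]-q[:,:2].mean(0);U,S,V=np.linalg.svd(C,full_matrices=False);print("dir",V[0],np.degrees(np.arctan2(-V[0][1],V[0][0])))
E
```

```text
761 [283.8173456  224.78712221] [ 0.6311 -0.212   0.033 ]
25 [263.4  222.96] [ 0.6289 -0.2354  0.033 ]
bar 365 [ 0.6266 -0.2112  0.0598] ((0.6277773380279541, -0.2112545669078827), (0.011219932697713375, 0.034006617963314056), 66.1050796508789)
white 40 [ 0.63615023 -0.21496403  0.06098747]
dir [ 0.90958358 -0.41552102] 24.55213172300721
```

View pics/w26.png

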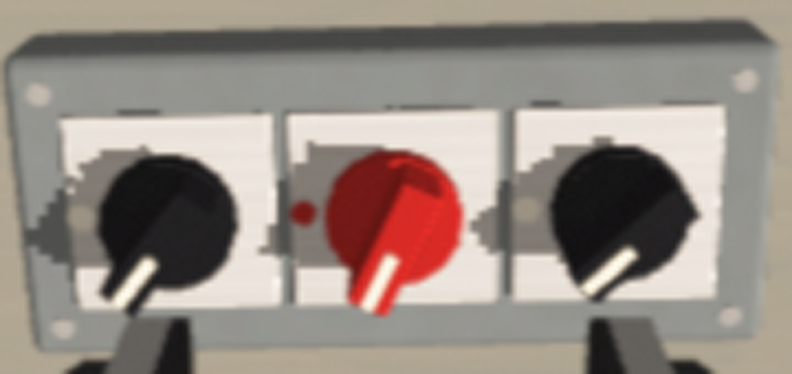

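The red knob's bar centre is at (0.628, -0.211), with the pointer about 24° clockwise of world +x. The red dot is at (263,223), at about 88°. Aligning the jaws across the bar with a narrow opening.

Request:
{"fn": "drive_tool", "kwargs": {
  "increments": [
    [0,0.001,0.023,0,0,0,-0.4],
    [0,0,0.023,0,0,0,-0.4],
    [0.03,0,0,8.1,0,0,-0.4],
    [0.03,0,0,8.1,0,0,-0.4],
    [0.03,0,0,8.1,0,0,-0.4],
    [0,0,0,0,0,0,-0.4],
    [0,0,0,0,0,0,-0.4]
  ]
}}

```text
time_s: 37.12
eef_pos: [0.6293, -0.2123, 0.1306]
eef_rot: [0.692, 0.148, 0.691, -0.148]
wrist_force: [-0.7, -0.2, 0.2]
opening: 0.302
```

```bash
python3 - <<'E'
from h import *
c=see("w27.png",[(.6278,-.2113,.06)]);go(.6278,-.2113,.056,65.7)
E
```

```text
proj [285.3 218.1]
q [-0.5   0.48  1.45 -0.    1.2  -1.65] open 0.295 pos [ 0.6297 -0.2126  0.1312] turn now [0.15 0.16 0.01] shift in CURRENT axes mm [75.2  0.5 -2.5] shift in FINAL axes mm [75.2  0.4 -2.3]
```

View pics/w27.png

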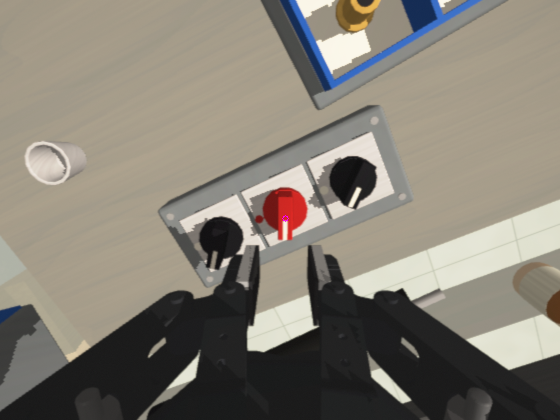

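Request:
{"fn": "drive_tool", "kwargs": {
  "increments": [
    [0.025,0,-0.002,0,0,0,-0.4],
    [0.02,0,0,0,0,0,-0.4],
    [0,0,0,0,0,0,-0.4]
  ]
}}

```text
time_s: 37.55
eef_pos: [0.6258, -0.2111, 0.0828]
eef_rot: [0.69, 0.149, 0.692, -0.148]
wrist_force: [0.5, 0.2, -1.2]
opening: 0.299
```

```bash
python3 - <<'E'
from h import *
c=see("w28.png",[(.6278,-.2113,.06)]);go(.6278,-.2113,.056,65.7)
E
```

```text
proj [286.6 253.6]
q [-0.5   0.54  1.48 -0.    1.13 -1.65] open 0.299 pos [ 0.6266 -0.2116  0.084 ] turn now [ 0.02 -0.06 -0.  ] shift in CURRENT axes mm [28.   0.7  1. ] shift in FINAL axes mm [28.   0.7  1. ]
```

View pics/w28.png

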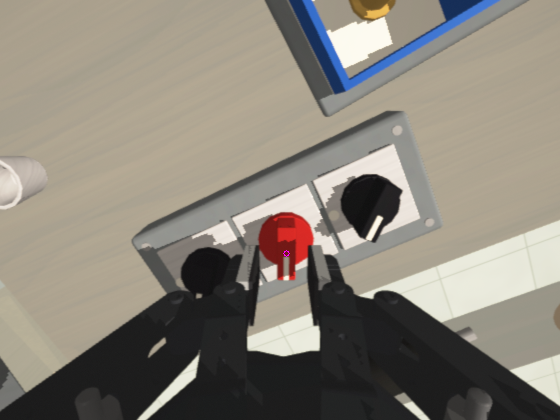

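Request:
{"fn": "drive_tool", "kwargs": {
  "increments": [
    [0.015,0.0005,0.001,0,0,0,-0.4],
    [0.013,0,0,0,0,0,-0.4],
    [0,0,0,0,0,0,-0.4],
    [0,0,0,0,0,0,-1],
    [0,0,0,0,0,0,-1],
    [0,0,0,0,0,0,-1],
    [0,0,0,0,0,0,-1]
  ]
}}

```text
time_s: 38.48
eef_pos: [0.6282, -0.2107, 0.0562]
eef_rot: [0.691, 0.149, 0.691, -0.148]
wrist_force: [2.2, 4.2, -3.0]
opening: 0.109
```

```bash
python3 - <<'E'
from h import *
c=see("w29.png",[(.6278,-.2113,.06)]);go(.6278,-.2113,.056,65.7);print(ctrl.get_obs()["wrist_force"],ctrl.get_obs()["torque"])
E
```

```text
proj [284.5 275.2]
q [-0.5   0.57  1.49  0.    1.08 -1.65] open 0.112 pos [ 0.6282 -0.2107  0.0562] turn now [ 0.   -0.01 -0.07] shift in CURRENT axes mm [ 0.2 -0.8 -0.1] shift in FINAL axes mm [ 0.2 -0.8 -0.1]
[ 2.54623126  4.47097582 -1.95158221] [ 0.67263955 -0.24984743 -0.02405397]
```

View pics/w29.png

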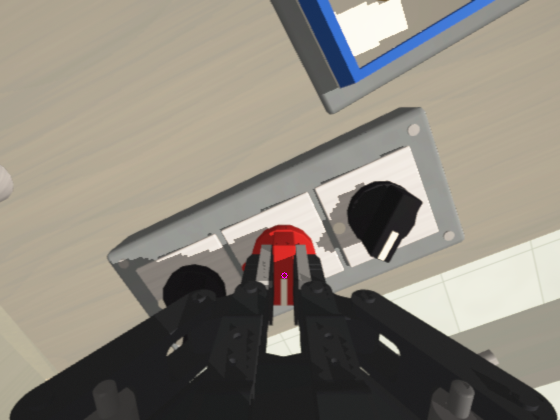

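```bash
python3 - <<'E'
from h import *
c=shot("wrist");P=cloud(c)-np.array([.6278,-.2113,0])
for u,v in[(250,300),(235,325),(210,310),(180,305),(150,320),(110,350),(60,380),(395,310),(330,300)]:
    p=P[v,u];print((u,v),np.round(p,3),"r",round(float(np.hypot(p[0],p[1])),3))
E
```

```text
(250, 300) [-0.016 -0.007  0.097] r 0.018
(235, 325) [-0.022 -0.007  0.115] r 0.023
(210, 310) [-0.021 -0.02   0.1  ] r 0.029
(180, 305) [-0.026 -0.029  0.099] r 0.039
(150, 320) [-0.029 -0.036  0.107] r 0.046
(110, 350) [-0.032 -0.042  0.119] r 0.052
(60, 380) [-0.035 -0.047  0.13 ] r 0.059
(395, 310) [0.004 0.04  0.102] r 0.04
(330, 300) [-0.005  0.02   0.097] r 0.021
```

The knuckles are at or above z = 0.097, well over the neighbours' tops at 0.060, so the turn is clear. Turning 64° clockwise.

Request:
{"fn": "drive_tool", "kwargs": {
  "increments": [
    [0,0,0,8,0,0,-1],
    [0,0,0,8,0,0,-1],
    [0,0,0,8,0,0,-1],
    [0,0,0,8,0,0,-1],
    [0,0,0,8,0,0,-1],
    [0,0,0,8,0,0,-1],
    [0,0,0,8,0,0,-1],
    [0,0,0,8,0,0,-1],
    [0,0,0,0,0,0,-1],
    [0,0,0,0,0,0,-1]
  ]
}}

```text
time_s: 39.83
eef_pos: [0.6291, -0.2099, 0.0563]
eef_rot: [0.507, 0.494, 0.507, -0.491]
wrist_force: [5.7, 7.1, -3.9]
opening: 0.114
```

```bash
python3 - <<'E'
from h import *
c=see("w30.png",[(.6278,-.2113,.06)]);go(.6278,-.2113,.056,1.8)
E
```

```text
proj [282.7 274.7]
q [-0.5   0.57  1.49  0.    1.08 -0.53] open 0.109 pos [ 0.6291 -0.2099  0.0563] turn now [-0.1  -0.11 -0.13] shift in CURRENT axes mm [ 0.3 -1.3  1.3] shift in FINAL axes mm [ 0.3 -1.4  1.3]
```

View pics/w30.png

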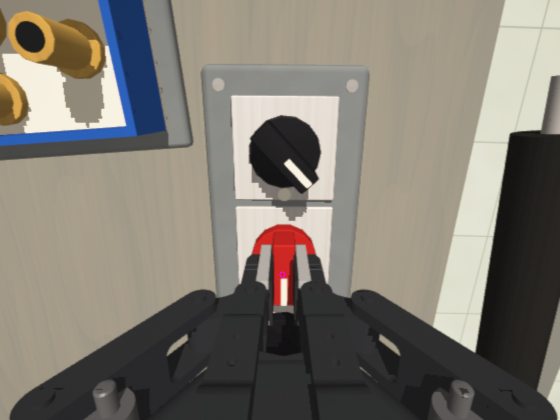

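The pointer is now aligned with the panel's -y axis. Releasing and withdrawing straight up.

Request:
{"fn": "drive_tool", "kwargs": {
  "increments": [
    [0,0,0,0,0,0,-0.4],
    [0,0,0,0,0,0,-0.4],
    [0,0,0,0,0,0,-0.4],
    [-0.03,0,0,0,0,0,-0.4],
    [-0.04,0,0,0,0,0,-0.4],
    [-0.04,0,0,0,0,0,-0.4],
    [-0.04,0,-0.02,0,0,0,-0.4],
    [-0.02,0,-0.02,0,0,0,-0.4],
    [0,0,0,0,0,0,-0.4]
  ]
}}

```text
time_s: 41.0
eef_pos: [0.6275, -0.1706, 0.2279]
eef_rot: [0.509, 0.492, 0.507, -0.492]
wrist_force: [-0.4, -0.4, 0.1]
opening: 0.305
```

```bash
python3 - <<'E'
from h import *
c=see("w31.png",[]);P=cloud(c);hsv=cv2.cvtColor(c["img"],cv2.COLOR_RGB2HSV)
red=((hsv[...,0]<8)|(hsv[...,0]>172))&(hsv[...,1]>120)
box=(np.abs(P[...,0]-.628)<.03)&(np.abs(P[...,1]+.211)<.03)
top=box&(P[...,2]>.055)&(P[...,2]<.068);q=P[top][:,:2].astype(np.float32);r=cv2.minAreaRect(q);print(r)
for a,ce,m in blobs(red,5): print(a,ce,np.round(ray(c,*ce,.03),4))
w=top&(hsv[...,1]<90)&(hsv[...,2]>170);wp=P[w].mean(0);d=wp[:2]-q.mean(0);print("pointer cw deg",np.degrees(np.arctan2(-d[1],d[0])))
# panel yaw from face points
f=(np.abs(P[...,2]-.031)<.006)&(np.abs(P[...,0]-.63)<.06)&(np.abs(P[...,1]+.21)<.12);print(cv2.minAreaRect(P[f][:,:2].astype(np.float32)))
c=shot("top","top3.png")
E
```

```text
((0.6286895871162415, -0.21189787983894348), (0.009938093833625317, 0.03442482277750969), 1.8477436304092407)
752 [282.99734043 215.71675532] [ 0.6283 -0.216   0.03  ]
20 [  0.65 276.1 ] [ 0.2734 -0.3089  0.03  ]
pointer cw deg 88.86760773349356
((0.6288166046142578, -0.21140842139720917), (0.08513307571411133, 0.1989137977361679), 1.3646419048309326)
```

View pics/w31.png

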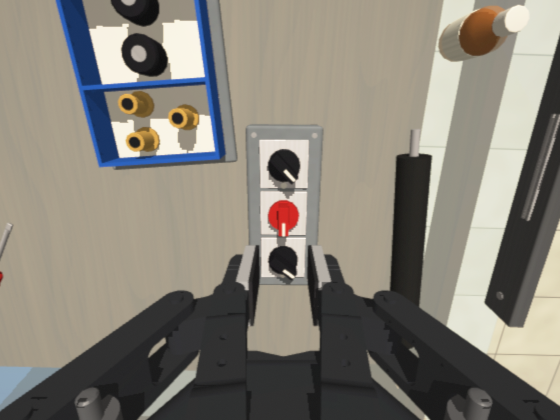

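View pics/top3.png

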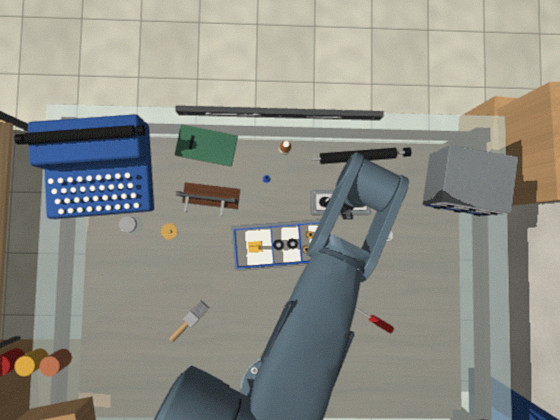

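The bar's axis is at about 88.2° in the world. With the panel's yaw of 1.4°, that is 89.5° (about 1.56 rad) on the dial. All parts are in the tote and the gripper is clear, so I'm handing in.

```bash
python3 -c "
from bench import hand_in
print(hand_in())"
```

```text
the job is handed in; nothing more can be done
None
```

The job is done and handed in at about 41 s of the 210 s limit; the hand-in gave no verdict.

- **Loading:** I put three brass bushings in the narrow compartment and two platen knobs in the middle one. Only one bracket was present; I lifted it off its hook and stood it in the wide compartment. The blue look-alike and the bystanders were not handled.
- **Timer knob:** I gripped the red knob and turned it about 64° clockwise to the red dot, then let go and lifted clear.
- **Last checks:** The last wrist and top pictures show all the parts in the tote between them. After release the pointer measured about 89.5° (1.56 rad) in the box's frame. The white-pointer estimate gave 0.7° more, which is well within tolerance. The gripper was about 17 cm above the panel with no contact force.
- **Not seen or measured:** I saw no knocked part and no grip slip, and no check failed. I did not measure contact with the black knobs directly. I planned clearance for the fingers and measured the gripper's linkage at least 37 mm above the knob tops before turning.

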